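# Load-test a regulator spring on the lever spring tester

## Robot

A 6-joint arm with a two-finger parallel gripper is mounted at the origin on the work surface. World frame = base frame: x ahead of the robot, y to its left, z up, the work surface at z = 0. Lengths are in m, angles in degrees, forces in N, time in s.
With the tool pointing down it reaches from about 0.4 to 0.825 m from the base axis. Payload 7 kg.
Tool frame: the origin (TCP) lies midway between the tips of the shut fingers; the grasp point (between the pads) lies 19 mm behind it; z points along the fingers, y is the direction in which the jaws open and shut (so a half turn about z gives the same grasp; the last joint's range is limited). The gripper opens to 88 mm and grips with 3 to 60 N. Pads are 19 mm wide; open, the fingers measure 130 mm over their backs; the gripper's body (78 mm by 193 mm) begins 47 mm behind the grasp point.
Start: joints at [92.023, 20.546, 0.682, 0, -70.136, -16.507], TCP at [0.169, 0.654, 0.227] pointing down, gripper open.
Joint ranges: [-176.03, 176.03], [-82.01, 121.73], [-58.28, 71.71], [-173.87, 95.51], [-174.79, -0.11], [-173.66, 173.66]. Speed limits (degrees/s): [136.94, 136.94, 172.46, 180, 180, 180].

## Interface

Orientations are given as [roll, pitch, yaw] about the fixed x, y, z axes, in that order (R = Rz(yaw) Ry(pitch) Rx(roll)).
In Python, from plant import get_state, capture, close_job gives the robot as it stands.
- The arm moves only by the tool apply_moves, never from a script. Its argument "commands" is a list of rows, each an object with "grip": the opening, from 0 (shut) to 1 (fully open); "dp": the shift along the tool's x, y, z in mm, a list of three; "yaw": the turn about the tool's z in rad. A call has 1 to 12 rows; each row is the pose to reach, as a shift and turn from the pose commanded when the call began, along the tool's axes at that moment; what a row does not reach only later rows make up. A row lasts 1/8 s, in which the tool goes at most 62.5 mm and 10.7 degrees, less where a joint would pass 70% of its speed; a pose out of reach is approached as far as the arm can. A call with a gripper value outside its range is refused whole. The fingers move at their own pace and stop on an object; "newtons" is the grip in N (left out, the last holds). Time passes only in rows, so rows that repeat a pose let the fingers close. It gives the time, the measured TCP pose, the force and the opening at its end, in the units of the state.
- get_state(): the state, without advancing time (a new reading comes with each control period).
- capture(name): name is "side" or "top"; returns a dict with "color" (420x560x3 uint8, red, green, blue), "camera_matrix" (3x3 intrinsics, pixels), "xyz" and "rotation" of the camera in the world. Camera axes: x right, y up, looking along -z (the intrinsics and any distortion apply to the point x, -y, -z); pixel columns grow to the right and rows downward; lengths in m; the calibration is good to about 2 mm. A picture is of the moment at which its call begins. There is no depth.
- close_job(): hands the job in, once; it reports no verdict.
The state is a dict: "time_s": time; "joints": joint angles; "qd": joint speeds; "joint_torque": joint torques, N m; "tcp_pos": TCP position; "eef_rot": TCP orientation; "contact_force": force on the tool from outside, world axes, zero at the start; "moment": the same for the moment, N m; "gripper_width": finger opening in m.
Only numpy, scipy, OpenCV 4.12 (cv2) and the standard library are available. Lean on these libraries where they do the work, as an engineer would, in place of code of your own. Each camera call takes 0.05 s, during which the arm holds its last target.

## Task

Test the spring that stands in the blue tray: stand it in the middle of the spring tester's plate, bring the lever down until the pad is level with the red height marker, not past it, hold it still there while you read the load on the dial, then ease the lever back up until it stands open again. If the needle came into the green (26 N or more) stand the spring upright in the green tray, otherwise upright in the red tray. Leave the spring in the grey tray and everything else on the bench where it is.

Things in the scene. Friction and masses are not known exactly. Their poses are not given: they have to be found in the camera images.
- spring_1: steel coil spring, 36 mm across, 60 mm tall when free, about 42 g, standing upright; origin at the centre of its lower end, z up its axis. Two look alike, one about half as stiff: only a test tells. One stands in the blue tray (to be tested), one in the grey. Grip the upper half. At the mark a sound one gives 30 to 42 N, a soft one 16 to 23 N
- spring_2: steel coil spring, 36 mm across, 60 mm tall when free, about 42 g, standing upright; origin at the centre of its lower end, z up its axis. Two look alike, one about half as stiff: only a test tells. One stands in the blue tray (to be tested), one in the grey. Grip the upper half. At the mark a sound one gives 30 to 42 N, a soft one 16 to 23 N
- tray_blue: blue: holds the spring to be tested. open square plastic tray, 100 mm outside, 92 mm inside, rim 20 mm high, floor 4 mm thick, fixed to the bench; origin at the centre of its underside
- tray_grey: grey: holds the other spring, to be left alone. open square plastic tray, 100 mm outside, 92 mm inside, rim 20 mm high, floor 4 mm thick, fixed to the bench; origin at the centre of its underside
- tray_green: green, empty: for springs that pass. open square plastic tray, 100 mm outside, 92 mm inside, rim 20 mm high, floor 4 mm thick, fixed to the bench; origin at the centre of its underside
- tray_red: red, empty: for springs that fail. open square plastic tray, 100 mm outside, 92 mm inside, rim 20 mm high, floor 4 mm thick, fixed to the bench; origin at the centre of its underside
- tester: fixed lever spring tester, grey base 215 x 100 x 40 mm (x -150 to 65, y -50 to 50). Origin on the bench under the plate's centre; x points from the lever's pivot over the plate, the way the lever lies when down; z up. Dial console at its +y side (x -60 to 60, y 48 to 160 mm, up to 45 mm high)
- plate (a point): centre of the top of the round steel plate, 72 mm across with a scribed circle the size of the spring, 50 mm over the bench; axes as tester. Under load it sinks 1 mm per 40 N. With the lever above 1.65 rad the space over the plate is free from above; lower, it is in a hand's way
- pivot (a point): lever pivot: 95 mm from the plate's axis (tester x -95 mm), 111 mm over the bench; the lever turns about the tester's y axis. Its cheeks (tester x -112 to -78, y -24 to 24 mm) rise to 127 mm; a back stop at x -128 mm to 176 mm
- grip (a point): middle of the lever's grip bar: a black round bar, 18 mm thick, 86 mm long along the hinge axis (the point's y axis), 230 mm from the pivot. It closes a D-shaped handle: flat sides at y -46 and 46 mm run back to a yoke 63 mm nearer the pivot; the space between is open. The point's x axis points away from the pivot
- lever (a joint): lever angle, rad: 0 level (grip at tester x 135 mm, 111 mm high), 1.57 upright, 1.85 leaning back on its stop; starts between 1.3 and 1.8. Grip = pivot + 230 mm x (cos, sin) in the tester's x-z plane. It stays where left (stiff hinge, 2.5 N at the grip), but a pressed spring pushes it up, with up to about 14 N at the grip
- pad_face (a point): centre of the underside of the pad (44 mm across) that swivels on the lever 95 mm from the pivot and hangs level below 0.35 rad; then its height over the bench is 89 mm + 95 mm x sin(lever). It meets a 60 mm spring at 0.22 rad and the marker between -0.03 and 0.03 rad. A yellow pointer on it shows this height at the scale
- mark (a point): middle of the red marker on the height scale, a 12 x 3 mm upright strip, 135 mm tall, at tester x -64, y 43 mm: the height to which the pad face is to come, 86 to 92 mm over the bench (36 to 42 mm over the plate)
- needle (a joint): black dial needle, rad clockwise from the 0 mark: 0.0942 rad per newton on the plate (50 N at 4.71). The dial, 100 mm across, at the tester's +y side, faces up, tilted a little to +y. Zero points along the tester's +x+y diagonal; thick marks every 10 N; inner band red below 26 N (2.45 rad), green from 26 N on
- peak (a joint): red peak hand of the dial, rad as the needle: the needle pushes it up and leaves it at the highest load so far; it starts at 0
- bottle: white plastic jar with a yellow cap, 52 mm across, 115 mm tall; loose, to be left alone; origin at the centre of its underside
- weight: steel calibration weight with a small top knob, 44 mm across, 58 mm tall, 0.5 kg; loose, to be left alone; origin at the centre of its underside
- bonnet: brass regulator bonnet, flange 60 mm across, 55 mm tall; loose, to be left alone; origin at the centre of its underside
- back_plate: aluminium diaphragm plate, a disc 60 mm across, 7 mm thick; loose, to be left alone; origin at the centre of its underside
- beaker: clear glass beaker, 60 mm across, 75 mm tall; loose, to be left alone; origin at the centre of its underside
Not all that is in view belongs to the job. Of the things that look like the tray_red, the largest one is meant.

How it is judged (in metres and radians):
On the way, in this order (a step that is already met when the one before it is completed fails the run):
1. the spring from the blue tray stands upright on the tester's plate, its axis within 10 mm of the plate's centre, let go; the other spring is still in the grey tray ((((horizontal distance between spring_1 and plate below 0.01 m and z of spring_1 in the frame of plate between -0.006 and 0.003 m and angle between spring_1's own z axis and vertical below 0.12 rad) and contact force between the fingers and spring_1 below 0.2 N and (horizontal distance between spring_2 and tray_grey below 0.042 m and z of spring_2 in the frame of tray_grey below 0.008 m and angle between spring_2's own z axis and vertical below 0.12 rad)) or ((horizontal distance between spring_2 and plate below 0.01 m and z of spring_2 in the frame of plate between -0.006 and 0.003 m and angle between spring_2's own z axis and vertical below 0.12 rad) and contact force between the fingers and spring_2 below 0.2 N and (horizontal distance between spring_1 and tray_grey below 0.042 m and z of spring_1 in the frame of tray_grey below 0.008 m and angle between spring_1's own z axis and vertical below 0.12 rad)))), for 0.2 s.
2. with the lever, that spring is pressed until the pad face is level with the red marker, within 2.5 mm, and held there still for half a second (z of pad_face in the frame of mark between -0.0025 and 0.0025 m and velocity of joint lever between -0.1 and 0.1 rad/s and (((horizontal distance between spring_1 and plate below 0.01 m and z of spring_1 in the frame of plate between -0.006 and 0.003 m and angle between spring_1's own z axis and vertical below 0.12 rad) and contact force between spring_1 and tester above 10 N) or ((horizontal distance between spring_2 and plate below 0.01 m and z of spring_2 in the frame of plate between -0.006 and 0.003 m and angle between spring_2's own z axis and vertical below 0.12 rad) and contact force between spring_2 and tester above 10 N))), for 0.5 s.
3. the lever is back up (joint above 1.5 rad) with the spring still standing on the plate (value of joint lever above 1.5 rad and ((horizontal distance between spring_1 and plate below 0.01 m and z of spring_1 in the frame of plate between -0.006 and 0.003 m and angle between spring_1's own z axis and vertical below 0.12 rad) or (horizontal distance between spring_2 and plate below 0.01 m and z of spring_2 in the frame of plate between -0.006 and 0.003 m and angle between spring_2's own z axis and vertical below 0.12 rad))), for 0.2 s.
At the end, for the whole second after the job is handed in: The tested spring stands upright on the floor of the right tray: green if the peak hand shows 26 N or more (above 2.45 rad), red if less; the other spring still stands in the grey tray; the lever is up (above 1.5 rad); both springs are let go and at rest ((((horizontal distance between spring_1 and tray_green below 0.042 m and z of spring_1 in the frame of tray_green below 0.008 m and angle between spring_1's own z axis and vertical below 0.12 rad) and (horizontal distance between spring_2 and tray_grey below 0.042 m and z of spring_2 in the frame of tray_grey below 0.008 m and angle between spring_2's own z axis and vertical below 0.12 rad) and value of joint peak above 2.45 rad) or ((horizontal distance between spring_1 and tray_red below 0.042 m and z of spring_1 in the frame of tray_red below 0.008 m and angle between spring_1's own z axis and vertical below 0.12 rad) and (horizontal distance between spring_2 and tray_grey below 0.042 m and z of spring_2 in the frame of tray_grey below 0.008 m and angle between spring_2's own z axis and vertical below 0.12 rad) and value of joint peak below 2.45 rad) or ((horizontal distance between spring_2 and tray_green below 0.042 m and z of spring_2 in the frame of tray_green below 0.008 m and angle between spring_2's own z axis and vertical below 0.12 rad) and (horizontal distance between spring_1 and tray_grey below 0.042 m and z of spring_1 in the frame of tray_grey below 0.008 m and angle between spring_1's own z axis and vertical below 0.12 rad) and value of joint peak above 2.45 rad) or ((horizontal distance between spring_2 and tray_red below 0.042 m and z of spring_2 in the frame of tray_red below 0.008 m and angle between spring_2's own z axis and vertical below 0.12 rad) and (horizontal distance between spring_1 and tray_grey below 0.042 m and z of spring_1 in the frame of tray_grey below 0.008 m and angle between spring_1's own z axis and vertical below 0.12 rad) and value of joint peak below 2.45 rad)) and linear speed of each of spring_1, spring_2 below 0.02 m/s and contact force between the fingers and spring_1 below 0.2 N and contact force between the fingers and spring_2 below 0.2 N and value of joint lever above 1.5 rad); the robot touches nothing.
It fails at once if the pad is pressed more than 3.5 mm below the red marker (z of pad_face in the frame of mark below -0.0035 m).
It fails at once if the lever is slammed down or allowed to fly up (faster than 5 rad/s, over 1.1 m/s at the grip) (velocity of joint lever above 5 rad/s or velocity of joint lever below -5 rad/s).
It fails at once if a bystander (bottle, weight, bonnet, back plate, beaker) is moved more than 25 mm (distance of any of bottle, weight, bonnet, back_plate, beaker from where it was at the start of the episode above 0.025 m).
It also fails if it takes over 72 s, if anything falls off the work surface, if the arm or the gripper's body presses on something with over 40 N, if the wrist force passes 120 N, or if a joint passes its speed limit or range.

## Working session

There is one attempt and no reset: what is moved stays moved. The work goes in short steps, Python scripts to look and compute and a tool call to move; the robot and the scene stay as the last step left them, time stands still between calls to the robot, and variables do not carry over. Pictures are saved under pics/ and viewed, and the job is handed in when it is done.

Besides the shell and the picture viewer there is one more tool, called after "Call:" as name(argument=value, ...), one argument or row to a line, values as JSON. apply_moves: Moves the arm, as the interface text tells. Its arguments: {"type":"object","properties":{"commands":{"type":"array","items":{"type":"object","properties":{"grip":{"type":"number"},"dp":{"type":"array","items":{"type":"number"}},"yaw":{"type":"number"}}}},"newtons":{"type":"number"}},"required":["commands"]}

```bash
ls; mkdir -p pics
python3 - <<'E'
from plant import get_state, capture
import cv2
s=get_state(); print(s)
for n in ("side","top"):
    c=capture(n); cv2.imwrite(f"pics/{n}0.png",cv2.cvtColor(c["color"],cv2.COLOR_RGB2BGR)); print(n,{k:v for k,v in c.items() if k!="color"})
E
```

```text
pics
{'time_s': 0.0, 'joints': array([ 9.20248530e+01,  2.05912236e+01,  6.32973877e-01, -1.99298696e-02,
       -7.01357385e+01, -1.65078538e+01]), 'qd': array([ 0.03848236,  0.0472563 , -0.06465251,  0.01693158, -0.0929935 ,
       -0.09366021]), 'joint_torque': array([-9.85442566e-04, -5.82706618e+01,  2.93063271e+01,  6.99747115e+00,
        6.99141747e-03, -1.60666855e-04]), 'tcp_pos': array([0.16870693, 0.65306439, 0.2256196 ]), 'eef_rot': array([ 1.79904562e+02, -8.74599602e-03, -1.44897809e+01]), 'contact_force': array([-0.98203459, -0.02563906, -0.07422065]), 'moment': array([-0.02514818,  0.02443922,  0.01630669]), 'gripper_width': 0.08755119756282038}
side {'camera_matrix': array([[411.83624116,   0.        , 276.45077074],
       [  0.        , 411.83624116, 209.94915735],
       [  0.        ,   0.        ,   1.        ]]), 'xyz': array([ 0.16695894, -0.94728076,  0.92064395]), 'rotation': array([ 51.47822611,   0.48480279, -24.08509515])}
top {'camera_matrix': array([[434.56737734,   0.        , 283.03522708],
       [  0.        , 434.56737734, 210.37510605],
       [  0.        ,   0.        ,   1.        ]]), 'xyz': array([ 0.42351117, -0.01530548,  1.2468577 ]), 'rotation': array([  6.28817742,   0.13462898, -88.91928438])}
```

View pics/side0.png

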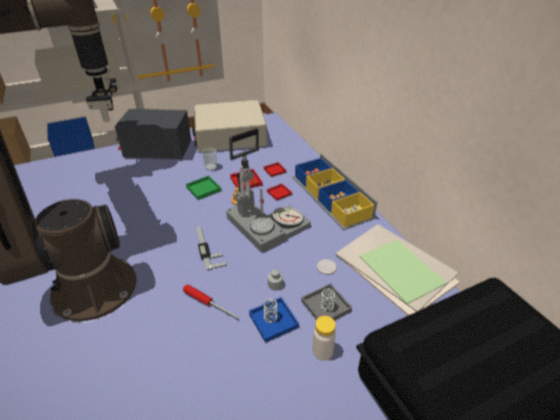

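View pics/top0.png

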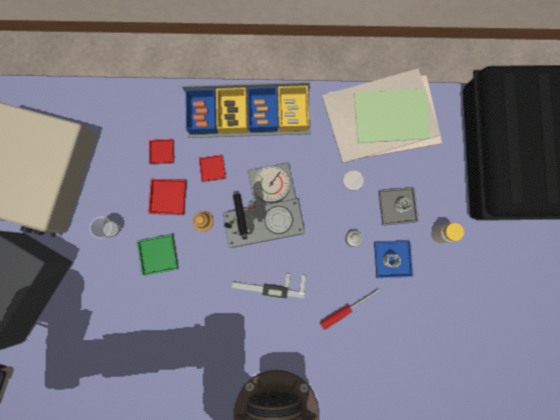

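Candidates seen in the top view:
- **Spring to test:** the coil at (392,260) stands in the blue tray. The other coil, at (404,205), is in the grey tray. The blue organiser bins at (201,110) and (263,110) aren't trays.
- **Red trays:** there are three, at (168,197), (162,151) and (212,168). The first is the largest.
- **Green tray:** it's at (158,254).
- **Tester:** the plate is at about (280,219) and the dial at (272,184). The lever is near upright, with its grip at about (240,215).

Next come close crops and measurements.

```bash
cat > h.py <<'E'
import numpy as np, cv2
from scipy.spatial.transform import Rotation as Ro
from plant import get_state, capture
def cap(n):
    c=capture(n); c["R"]=Ro.from_euler("xyz",c["rotation"],degrees=True).as_matrix(); c["bgr"]=cv2.cvtColor(c["color"],cv2.COLOR_RGB2BGR); return c
def ray(c,u,v):
    K=c["camera_matrix"]; d=np.array([(u-K[0,2])/K[0,0],-(v-K[1,2])/K[1,1],-1.]); return c["xyz"],c["R"]@d
def onz(c,u,v,z):
    o,d=ray(c,u,v); return o+d*(z-o[2])/d[2]
def proj(c,P):
    p=c["R"].T@(np.asarray(P,float)-c["xyz"]); K=c["camera_matrix"]; return np.array([K[0,2]+K[0,0]*p[0]/-p[2],K[1,2]-K[1,1]*p[1]/-p[2]])
def tri(l):
    A=np.zeros((3,3));b=np.zeros(3)
    for c,u,v in l:
        o,d=ray(c,u,v); d=d/np.linalg.norm(d); M=np.eye(3)-np.outer(d,d); A+=M;b+=M@o
    return np.linalg.solve(A,b)
def crop(c,x0,y0,x1,y1,f,name,marks=()):
    i=cv2.resize(c["bgr"][y0:y1,x0:x1],None,fx=f,fy=f,interpolation=cv2.INTER_CUBIC)
    for u,v in marks: cv2.drawMarker(i,(int((u-x0+.5)*f),int((v-y0+.5)*f)),(255,0,255),cv2.MARKER_CROSS,9,1)
    cv2.imwrite("pics/"+name+".png",i)
E
python3 - <<'E'
from h import *
t=cap("top"); s=cap("side")
hs=cv2.cvtColor(t["bgr"],cv2.COLOR_BGR2HSV)
def blobs(lo,hi,box,name,z):
    m=cv2.inRange(hs,lo,hi); k=np.zeros_like(m); k[box[1]:box[3],box[0]:box[2]]=m[box[1]:box[3],box[0]:box[2]]
    cs,_=cv2.findContours(k,cv2.RETR_EXTERNAL,cv2.CHAIN_APPROX_NONE)
    for c in cs:
        if cv2.contourArea(c)<150: continue
        r=cv2.minAreaRect(c); P=onz(t,*r[0],z)
        cor=[onz(t,*q,z) for q in cv2.boxPoints(r)]
        e=[np.linalg.norm(cor[i]-cor[(i+1)%4]) for i in range(2)]
        d=cor[1]-cor[0]
        print(name,np.round(r[0],1),"xy",np.round(P[:2],4),"sides",np.round(e,3),"ang",np.round(np.degrees(np.arctan2(d[1],d[0])),1))
blobs((100,150,40),(125,255,255),(360,230,420,290),"blue",.02)
blobs((0,150,80),(8,255,255),(130,130,235,230),"red",.02)
blobs((40,120,40),(80,255,255),(120,220,200,290),"green",.02)
crop(t,370,180,480,285,7,"t_spr"); crop(t,215,155,315,255,6,"t_test")
crop(s,240,280,350,360,7,"s_spr"); crop(s,215,120,325,255,4.4,"s_test")
E
```

```text
blue [393.  258.8] xy [ 0.4279 -0.3207] sides [0.097 0.096] ang -85.4
red [167.  196.1] xy [0.5935 0.3217] sides [0.097 0.097] ang -0.9
red [211.8 167.9] xy [0.6776 0.1969] sides [0.065 0.065] ang -80.6
red [161. 151.] xy [0.7244 0.3455] sides [0.064 0.065] ang -89.0
green [157.3 254.3] xy [0.428  0.3412] sides [0.099 0.096] ang -78.3
```

```bash
ls pics
```

```text
s_spr.png
s_test.png
side0.png
t_spr.png
t_test.png
top0.png
```

View pics/t_spr.png

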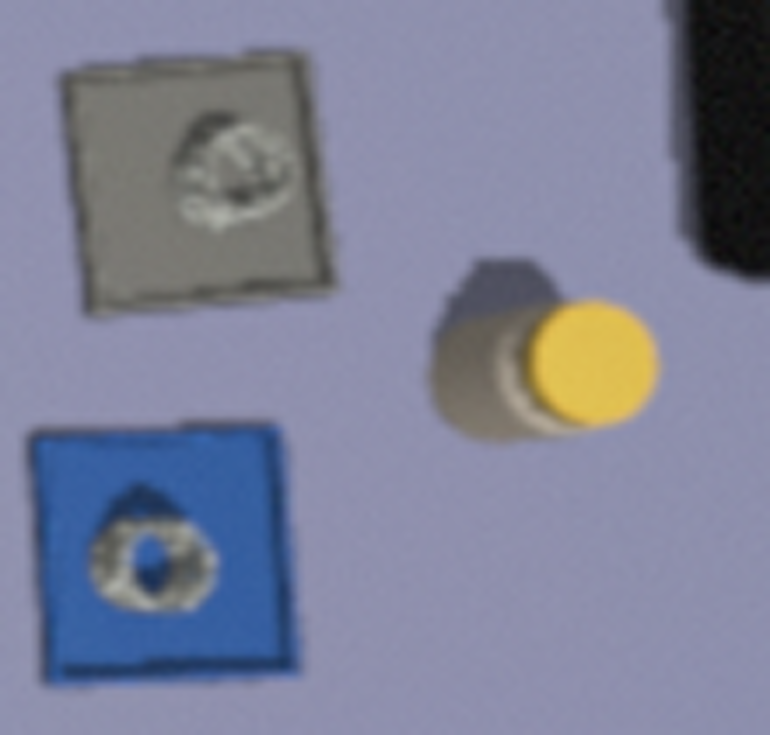

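View pics/t_test.png

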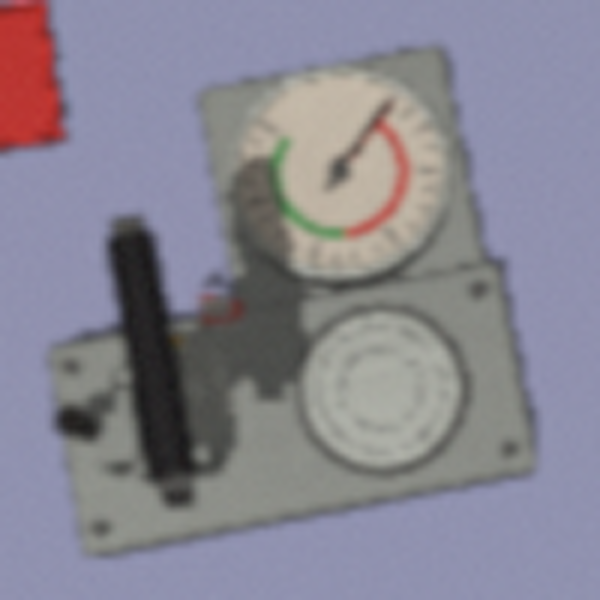

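View pics/s_spr.png

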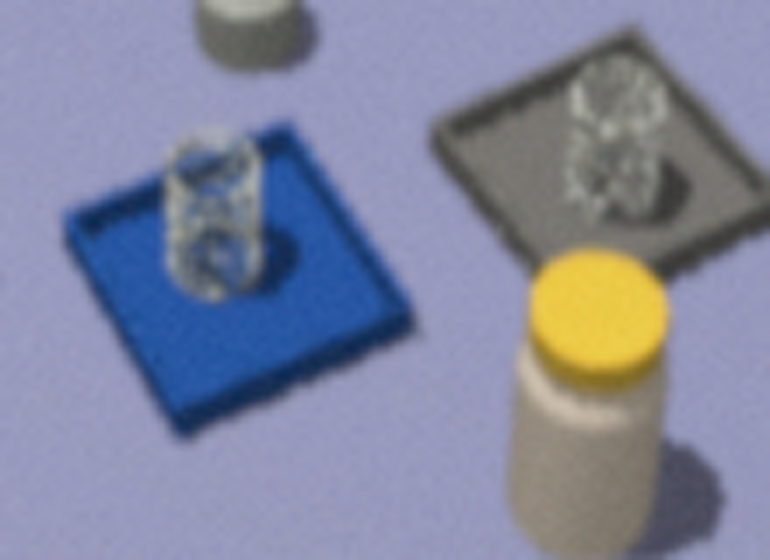

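View pics/s_test.png

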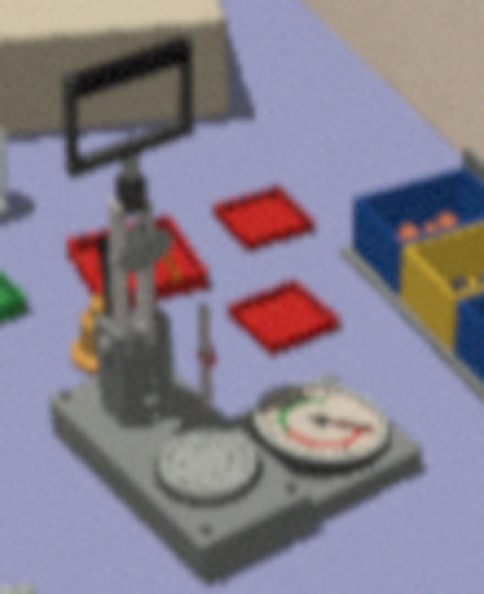

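Run:
```python
from h import *
t=cap("top"); s=cap("side")
def un(X,Y,x0,y0,f): return (x0+(X+.5)/f-.5, y0+(Y+.5)/f-.5)
T=lambda X,Y: un(X,Y,215,155,6); S=lambda X,Y: un(X,Y,215,120,4.4)
cor=np.array([onz(t,*T(*q),.04)[:2] for q in [(535,470),(90,553),(50,350),(500,262)]])
loc=np.array([[65,-50],[-150,-50],[-150,50],[65,50]])/1000.
a=cor-cor.mean(0); b=loc-loc.mean(0)
th=np.arctan2((b[:,0]*a[:,1]-b[:,1]*a[:,0]).sum(),(b*a).sum()); R=np.array([[np.cos(th),-np.sin(th)],[np.sin(th),np.cos(th)]])
o=cor.mean(0)-R@loc.mean(0)
print("yaw",np.degrees(th),"origin",o,"res mm",1000*(cor-(loc@R.T+o)))
# plate
g=cv2.cvtColor(t["bgr"],cv2.COLOR_BGR2GRAY)
m=cv2.inRange(g,165,255); m2=np.zeros_like(m); m2[203:236,263:296]=m[203:236,263:296]
c=max(cv2.findContours(m2,0,1)[0],key=cv2.contourArea); h=cv2.convexHull(c); e=cv2.fitEllipse(h); print("plate top",e,onz(t,*e[0],.05))
for q in [(208,462)]: print("plate side",S(*q),onz(s,*S(*q),.05))
print("eyeballed top",onz(t,*T(383,389),.05), onz(t,*T(378,387),.05))
# spring
A=lambda X,Y: un(X,Y,370,180,7); B=lambda X,Y: un(X,Y,240,280,7)
print("top",onz(t,*A(172,564),.064),"bot",onz(t,*A(134,563),.004))
print("sidetop",onz(s,*B(214,157),.064),"bot",onz(s,*B(214,268),.004))
print("tri top",tri([(t,*A(172,564)),(s,*B(214,157))]),"tri bot",tri([(t,*A(134,563)),(s,*B(214,268))]))
for n,p in dict(weight=(353,238),bottle=(452,233)).items(): print(n,onz(t,*p,.06))
# lever grip ends, D handle
print("grip",tri([(t,*T((110+190)/2,(232+470)/2)),(s,*S(130,72))]))
print("end1",tri([(t,*T(130,235)),(s,*S(188,48))]),"end2",tri([(t,*T(172,472)),(s,*S(70,87))]))
```

```text
yaw -78.11888646801536 origin [0.52984609 0.00196502] res mm [[ 0.20833564  3.25530256]
 [ 2.31012391 -2.33550777]
 [-1.73608159 -1.2550318 ]
 [-0.78237796  0.33523701]]
plate top ((279.118896484375, 220.576416015625), (20.549753189086914, 21.084951400756836), 58.65423583984375) [5.26758834e-01 2.80607632e-04 5.00000000e-02]
plate side (261.8863636363636, 224.61363636363637) [0.53232586 0.00414641 0.05      ]
eyeballed top [0.52993924 0.00228552 0.05      ] [0.53082114 0.0046077  0.05      ]
top [ 0.424068   -0.31285587  0.064     ] bot [ 0.42420871 -0.31254776  0.004     ]
sidetop [ 0.427249   -0.30691093  0.064     ] bot [ 0.4242466  -0.31112985  0.004     ]
tri top [ 0.42469149 -0.31147159  0.07030727] tri bot [ 0.42403091 -0.31215391  0.00541184]
weight [ 0.48197793 -0.20227803  0.06      ]
bottle [ 0.50067989 -0.4723324   0.06      ]
grip [0.51647773 0.07978551 0.33878443]
end1 [0.55884394 0.08686985 0.34339713] end2 [0.47282675 0.07087402 0.34226733]
```

```bash
cat >> h.py <<'E'
def goto(xyz,yaw=None,s=None):
    "dp (mm, tool axes) and yaw (rad) from the measured pose"
    s=s or get_state(); R=Ro.from_euler("xyz",s["eef_rot"],degrees=True).as_matrix()
    th=np.radians(s["eef_rot"][2]); X=np.array([np.cos(th),np.sin(th),0]); Y=np.array([np.sin(th),-np.cos(th),0]); Z=np.array([0,0,-1.])
    d=np.asarray(xyz)-s["tcp_pos"]
    out=np.round(1000*np.array([d@X,d@Y,d@Z]),1)
    w=0 if yaw is None else -((np.radians(yaw)-th+np.pi/2)%np.pi-np.pi/2)
    return out,round(w,3)
O=np.array([0.5305,0.003]); TY=np.radians(-78.3); TX=np.array([np.cos(TY),np.sin(TY)]); TYv=np.array([-TX[1],TX[0]])
def W(x,y=0): return O+TX*x+TYv*y
def grip(a): 
    p=W(-0.095+0.23*np.cos(a)); return np.array([p[0],p[1],0.111+0.23*np.sin(a)])
E
python3 -c "
from h import *
print(grip(1.5)); print(goto((0.516,0.0795,.40),11.5))"
```

```text
[0.51453447 0.08009465 0.34042385]
(array([ 479.7,  468.7, -173.8]), np.float64(-0.454))
```

Call:
apply_moves(
  commands=[
    {"grip":1,"dp":[0,0,-60],"yaw":0},
    {"grip":1,"dp":[20,20,-120],"yaw":0},
    {"grip":1,"dp":[60,60,-174],"yaw":-0.1},
    {"grip":1,"dp":[100,100,-174],"yaw":-0.2},
    {"grip":1,"dp":[140,140,-174],"yaw":-0.3},
    {"grip":1,"dp":[182,180,-174],"yaw":-0.4},
    {"grip":1,"dp":[224,220,-174],"yaw":-0.454},
    {"grip":1,"dp":[266,262,-174],"yaw":-0.454},
    {"grip":1,"dp":[308,304,-174],"yaw":-0.454},
    {"grip":1,"dp":[350,346,-174],"yaw":-0.454},
    {"grip":1,"dp":[392,388,-174],"yaw":-0.454},
    {"grip":1,"dp":[434,430,-174],"yaw":-0.454},
  ],
  newtons=25,
)

```text
time_s: 1.8
tcp_pos: [0.482, 0.1268, 0.4009]
eef_rot: [-180.0, -0.1, 11.5]
contact_force: [1.4, 1.0, -0.5]
gripper_width: 0.0878
```

```bash
python3 -c "
from h import *
print(get_state()['tcp_pos'],goto((0.516,0.0795,.40),11.5))"
```

```text
[0.48201288 0.12681186 0.40094911] (array([23.8, 53.2,  0.9]), np.float64(0.001))
```

Call:
apply_moves(
  commands=[
    {"grip":1,"dp":[24,53,0],"yaw":0},
    {"grip":1,"dp":[24,53,0],"yaw":0},
    {"grip":1,"dp":[24,53,0],"yaw":0},
  ],
)

```text
time_s: 2.17
tcp_pos: [0.5155, 0.0812, 0.4004]
eef_rot: [-180.0, 0.0, 11.5]
contact_force: [-0.5, -0.3, -0.3]
gripper_width: 0.0876
```

```bash
python3 -c "
from h import *
s=cap('side');t=cap('top');p=get_state()['tcp_pos'];print(p)
crop(s,190,80,300,215,4.4,'s1',[proj(s,p),proj(s,grip(1.5))]); crop(t,200,150,310,250,6,'t1',[proj(t,p)])"
```

```text
[0.51519812 0.08224067 0.40072086]
```

View pics/s1.png

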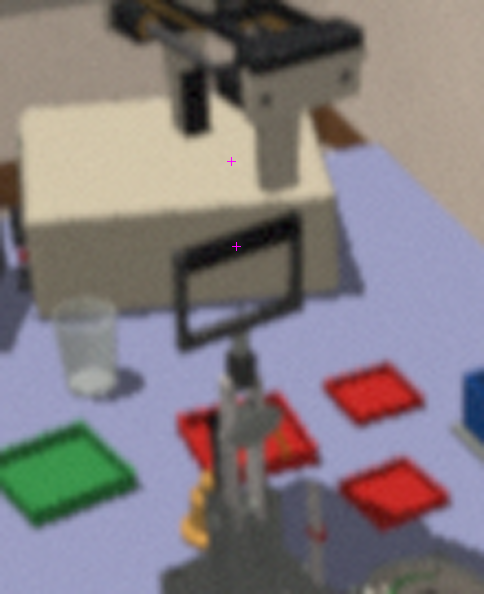

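View pics/t1.png

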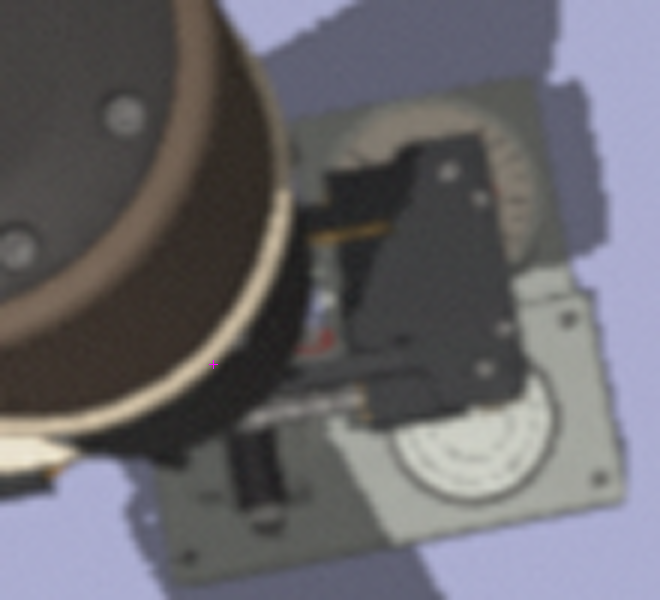

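The side crop shows the open fingers straddling the bar. Its middle, near (237,245), coincides with the predicted grip point. I'll go down and close on it.

Call:
apply_moves(
  commands=[
    {"grip":1,"dp":[0,2,40],"yaw":0},
    {"grip":1,"dp":[0,2,79],"yaw":0},
    {"grip":1,"dp":[0,2,79],"yaw":0},
    {"grip":0,"dp":[0,2,79],"yaw":0},
    {"grip":0,"dp":[0,2,79],"yaw":0},
    {"grip":0,"dp":[0,2,79],"yaw":0},
    {"grip":0,"dp":[0,2,79],"yaw":0},
    {"grip":0,"dp":[0,2,79],"yaw":0},
    {"grip":0,"dp":[0,2,79],"yaw":0},
  ],
  newtons=25,
)

```text
time_s: 3.4
tcp_pos: [0.516, 0.0795, 0.3216]
eef_rot: [-180.0, -0.0, 11.5]
contact_force: [-0.1, 0.6, -0.3]
gripper_width: 0.033
```

```bash
python3 -c "
from h import *
s=get_state();print(s['tcp_pos'],s['contact_force'],s['gripper_width'])
for a in (1.5,1.65,1.8): print(a,grip(a)-[0,0,.019],goto(grip(a)-[0,0,.019],11.5))"
```

```text
[0.5160316  0.07949356 0.32157387] [-0.13553792  0.60720719 -0.32881817] 0.032994965934261454
1.5 [0.51453447 0.08009465 0.32142385] (array([-1.3, -0.9,  0.2]), np.float64(0.0))
1.65 [0.50754492 0.11384587 0.32127896] (array([ -1.5, -35.4,   0.3]), np.float64(0.0))
1.8 [0.50063826 0.14719691 0.31598496] (array([ -1.6, -69.4,   5.6]), np.float64(0.0))
```

Still closing (33 mm). I'll wait a few rows, then move the lever to about 1.8.

Call:
apply_moves(
  commands=[
    {"grip":0,"dp":[0,0,0],"yaw":0},
    {"grip":0,"dp":[0,0,0],"yaw":0},
    {"grip":0,"dp":[0,0,0],"yaw":0},
  ],
)

```text
time_s: 3.78
tcp_pos: [0.516, 0.0796, 0.3215]
eef_rot: [-180.0, 0.0, 11.5]
contact_force: [0.3, 0.4, -0.9]
gripper_width: 0.0172
```

```bash
python3 -c "
from h import *
for a in (1.5,1.65,1.8): print(a,grip(a)-[0,0,.019],goto(grip(a)-[0,0,.019],11.5))"
```

```text
1.5 [0.51453447 0.08009465 0.32142385] (array([-1.3, -0.8,  0.1]), np.float64(0.001))
1.65 [0.50754492 0.11384587 0.32127896] (array([ -1.4, -35.2,   0.2]), np.float64(0.001))
1.8 [0.50063826 0.14719691 0.31598496] (array([ -1.5, -69.3,   5.5]), np.float64(0.001))
```

Call:
apply_moves(
  commands=[
    {"grip":0,"dp":[0,-17,0],"yaw":0},
    {"grip":0,"dp":[0,-35,0],"yaw":0},
    {"grip":0,"dp":[0,-52,2.5],"yaw":0},
    {"grip":0,"dp":[0,-66,5],"yaw":0},
    {"grip":0,"dp":[0,-66,5],"yaw":0},
    {"grip":0.35,"dp":[0,-66,5],"yaw":0},
    {"grip":0.45,"dp":[0,-66,5],"yaw":0},
    {"grip":0.45,"dp":[0,-66,5],"yaw":0},
    {"grip":0.45,"dp":[0,-66,-30],"yaw":0},
    {"grip":0.6,"dp":[0,-66,-80],"yaw":0},
    {"grip":1,"dp":[0,-60,-110],"yaw":0},
  ],
)

```text
time_s: 5.15
tcp_pos: [0.5045, 0.1382, 0.434]
eef_rot: [-180.0, -0.1, 11.5]
contact_force: [0.4, 1.0, -0.4]
gripper_width: 0.0539
```

```bash
python3 -c "
from h import *
s=cap('side');t=cap('top');p=get_state()['tcp_pos'];print(p)
crop(s,190,80,300,215,4.4,'s2',[proj(s,grip(a)) for a in (1.5,1.8)])
print(goto((.424,-.312,.2)))
for y in (-90,0,90,55,-55): print(y,goto((.424,-.312,.2),y))"
```

```text
[0.50527633 0.13800393 0.43532535]
(array([-169.2,  424.8,  235.3]), 0)
-90 (array([-169.2,  424.8,  235.3]), np.float64(-1.37))
0 (array([-169.2,  424.8,  235.3]), np.float64(0.2))
90 (array([-169.2,  424.8,  235.3]), np.float64(-1.37))
55 (array([-169.2,  424.8,  235.3]), np.float64(-0.76))
-55 (array([-169.2,  424.8,  235.3]), np.float64(1.16))
```

View pics/s2.png

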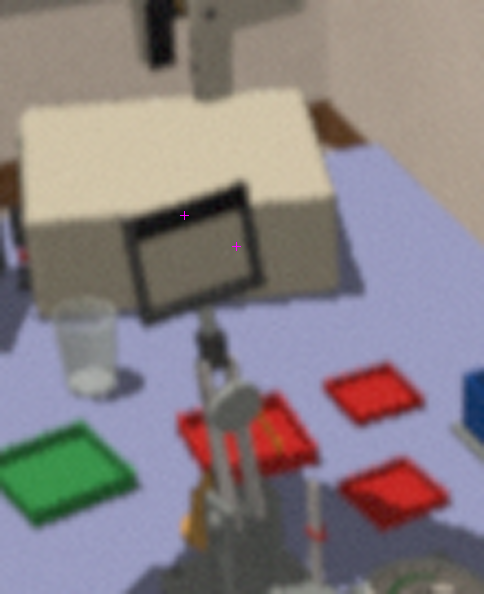

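```bash
python3 -c "
from h import *
s=get_state();print(np.round(s['joints'],1),s['eef_rot'])
for y in (-78.3,): print(y,goto((.4242,-.312,.12),y))"
```

```text
[ 36.8   2.1   3.7   0.1 -91.3  64.7] [-179.92388754   -0.3420291    11.48171148]
-78.3 (array([-169. ,  424.9,  315.3]), np.float64(1.567))
```

Call:
apply_moves(
  commands=[
    {"grip":1,"dp":[-10,45,0],"yaw":0.17},
    {"grip":1,"dp":[-30,90,0],"yaw":0.35},
    {"grip":1,"dp":[-50,135,0],"yaw":0.52},
    {"grip":1,"dp":[-70,180,0],"yaw":0.7},
    {"grip":1,"dp":[-90,225,20],"yaw":0.87},
    {"grip":1,"dp":[-110,270,50],"yaw":1.05},
    {"grip":1,"dp":[-130,315,80],"yaw":1.22},
    {"grip":1,"dp":[-150,360,120],"yaw":1.4},
    {"grip":1,"dp":[-169,400,170],"yaw":1.567},
    {"grip":1,"dp":[-169,425,220],"yaw":1.567},
    {"grip":1,"dp":[-169,425,270],"yaw":1.567},
    {"grip":1,"dp":[-169,425,305],"yaw":1.567},
  ],
)

```text
time_s: 6.75
tcp_pos: [0.4215, -0.312, 0.1235]
eef_rot: [179.8, 0.1, -78.4]
contact_force: [0.4, -0.6, 1.5]
gripper_width: 0.0879
```

```bash
python3 -c "
from h import *
t=cap('top');s=cap('side');st=get_state();p=st['tcp_pos'];print(p,st['eef_rot'])
crop(s,220,240,350,360,5,'s3',[proj(s,p),proj(s,(.4242,-.312,.064))]);crop(t,340,170,470,290,5,'t3',[proj(t,p)])
print(goto((.4242,-.312,.031),-78.3))"
```

```text
[ 0.42009337 -0.31101738  0.12229012] [179.6099094    0.26091238 -78.35304401]
(array([ 1.8, -3.8, 91.3]), np.float64(-0.001))
```

View pics/s3.png

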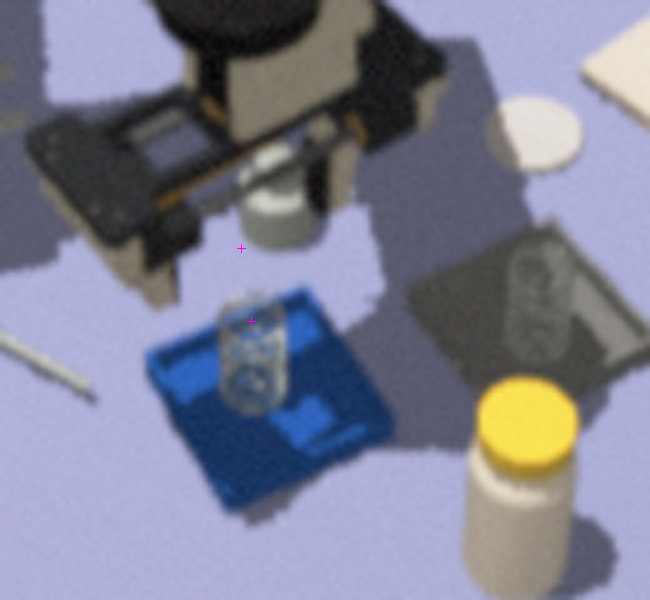

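View pics/t3.png

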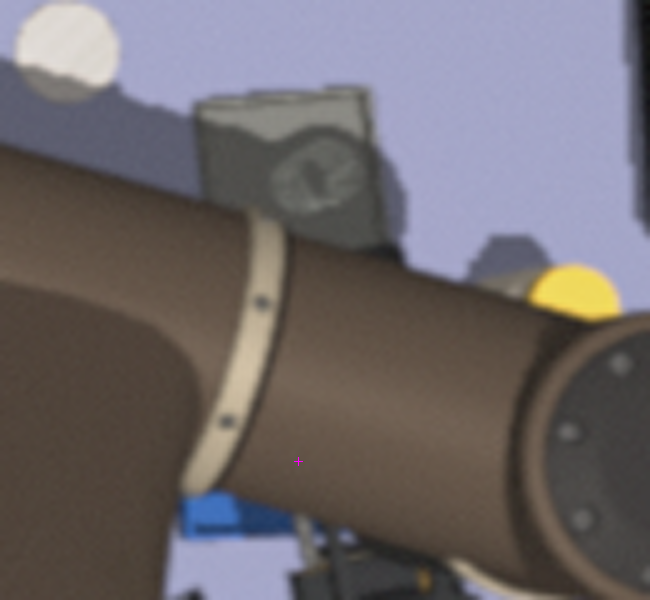

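The side crop shows the spring standing in the blue tray, with its top ring at crop (252,310) and the open fingers above on either side. The grey spring at (540,300) and the bottle are clear. I'll go down and grip.

Call:
apply_moves(
  commands=[
    {"grip":1,"dp":[1,-4,0],"yaw":0},
    {"grip":1,"dp":[1,-4,40],"yaw":0},
    {"grip":1,"dp":[1,-4,75],"yaw":0},
    {"grip":1,"dp":[1,-4,91],"yaw":0},
    {"grip":0.6,"dp":[1,-4,91],"yaw":0},
    {"grip":0.3,"dp":[1,-4,91],"yaw":0},
    {"grip":0.3,"dp":[1,-4,91],"yaw":0},
    {"grip":0.3,"dp":[1,-4,91],"yaw":0},
    {"grip":0.3,"dp":[1,-4,91],"yaw":0},
    {"grip":0.3,"dp":[1,-4,91],"yaw":0},
    {"grip":0.3,"dp":[1,-4,91],"yaw":0},
  ],
  newtons=12,
)

```text
time_s: 8.22
tcp_pos: [0.4274, -0.3121, 0.0356]
eef_rot: [180.0, 0.0, -78.3]
contact_force: [-1.2, 0.4, 0.3]
gripper_width: 0.036
```

```bash
python3 -c "
from h import *
s=cap('side');st=get_state();p=st['tcp_pos'];print(p,st['eef_rot'],st['gripper_width'])
crop(s,220,240,350,360,5,'s4',[proj(s,p)])"
```

```text
[ 0.42739504 -0.31205699  0.03555941] [ 1.79989561e+02  2.13174686e-03 -7.82549660e+01] 0.03562239334369916
```

View pics/s4.png

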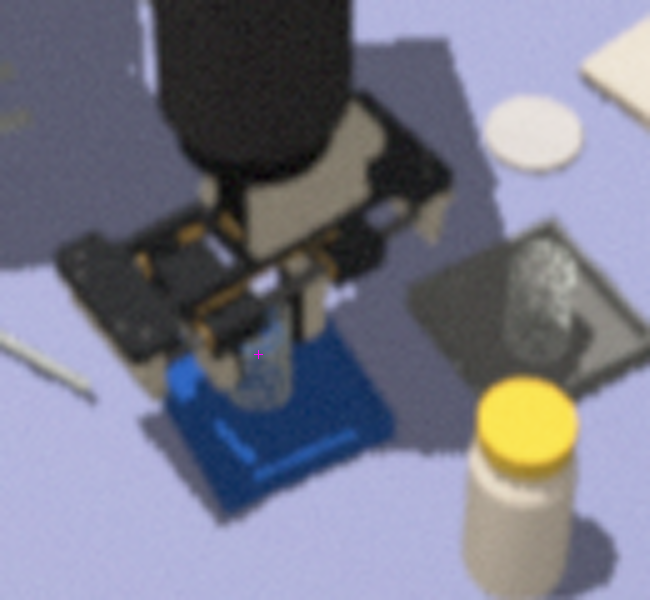

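```bash
python3 -c "
from h import *
print(goto((.5305,.003,.15),-78.3),goto((.5305,.003,.082),-78.3))"
```

```text
(array([-287.5, -165.1, -114.4]), np.float64(0.001)) (array([-287.5, -165.1,  -46.4]), np.float64(0.001))
```

Call:
apply_moves(
  commands=[
    {"grip":0.3,"dp":[0,0,-30],"yaw":0},
    {"grip":0.3,"dp":[0,0,-70],"yaw":0},
    {"grip":0.3,"dp":[-20,-12,-114],"yaw":0},
    {"grip":0.3,"dp":[-60,-35,-114],"yaw":0},
    {"grip":0.3,"dp":[-100,-58,-114],"yaw":0},
    {"grip":0.3,"dp":[-140,-81,-114],"yaw":0},
    {"grip":0.3,"dp":[-180,-104,-114],"yaw":0},
    {"grip":0.3,"dp":[-220,-127,-114],"yaw":0},
    {"grip":0.3,"dp":[-260,-150,-114],"yaw":0},
    {"grip":0.3,"dp":[-280,-161,-114],"yaw":0},
    {"grip":0.3,"dp":[-287.5,-165,-114],"yaw":0},
    {"grip":0.3,"dp":[-287.5,-165,-114],"yaw":0},
  ],
)

```text
time_s: 9.78
tcp_pos: [0.5302, 0.0029, 0.1493]
eef_rot: [180.0, -0.0, -78.2]
contact_force: [-0.2, 0.2, -0.9]
gripper_width: 0.0355
```

```bash
python3 -c "
from h import *
s=cap('side');t=cap('top');st=get_state();p=st['tcp_pos'];print(p,st['eef_rot'],st['gripper_width'])
crop(s,215,120,325,255,4.4,'s5',[proj(s,p),proj(s,(*O,.05))]);crop(t,215,155,325,255,6,'t5',[proj(t,p)])
print(goto((.5305,.003,.082),-78.3))"
```

```text
[0.53007858 0.00216613 0.14945249] [ 1.79972185e+02 -2.05036672e-03 -7.83006912e+01] 0.035612177446566876
(array([-0.7, -0.6, 67.5]), np.float64(-0.0))
```

View pics/s5.png

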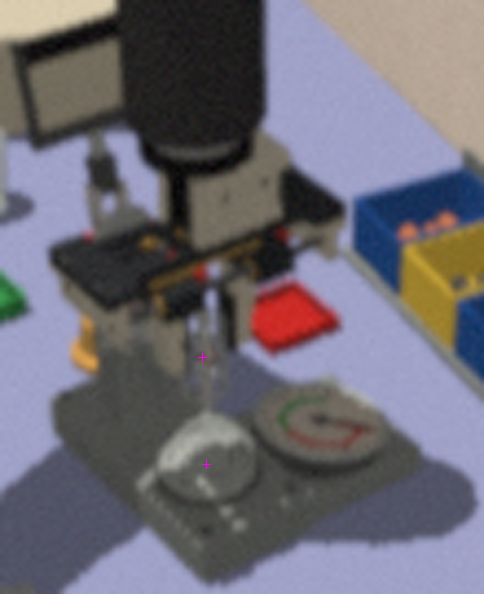

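View pics/t5.png

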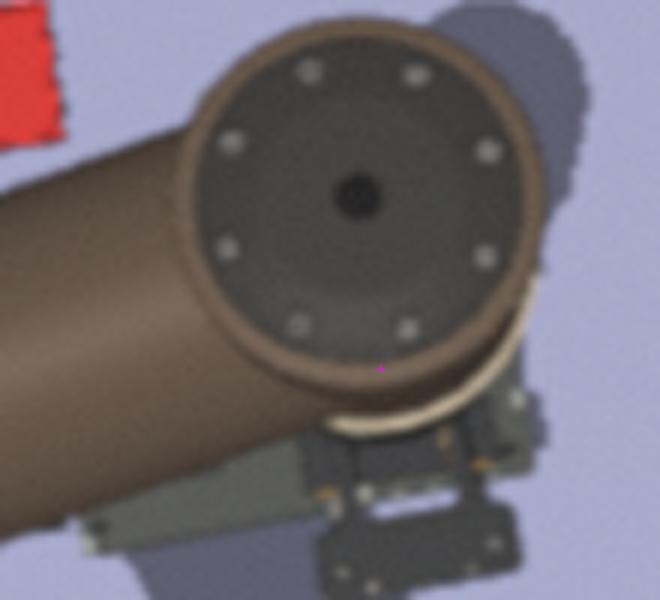

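Call:
apply_moves(
  commands=[
    {"grip":0.3,"dp":[0,0,20],"yaw":0},
    {"grip":0.3,"dp":[0,0,40],"yaw":0},
    {"grip":0.3,"dp":[0,0,55],"yaw":0},
    {"grip":0.3,"dp":[0,0,62],"yaw":0},
    {"grip":0.3,"dp":[0,0,66],"yaw":0},
    {"grip":0.3,"dp":[0,0,67],"yaw":0},
    {"grip":0.3,"dp":[0,0,67],"yaw":0},
  ],
)

```text
time_s: 10.75
tcp_pos: [0.5308, 0.0031, 0.0829]
eef_rot: [-180.0, 0.0, -78.2]
contact_force: [-0.1, 0.1, 0.6]
gripper_width: 0.0355
```

```bash
python3 -c "
from h import *
s=cap('side');st=get_state();p=st['tcp_pos'];print(p,st['contact_force'],st['gripper_width'])
crop(s,215,120,325,255,4.4,'s6',[proj(s,p),proj(s,(*O,.05))])"
```

```text
[0.53079931 0.00313559 0.08300107] [-0.64203927  0.24159015 -0.12086748] 0.035375370708375556
```

View pics/s6.png

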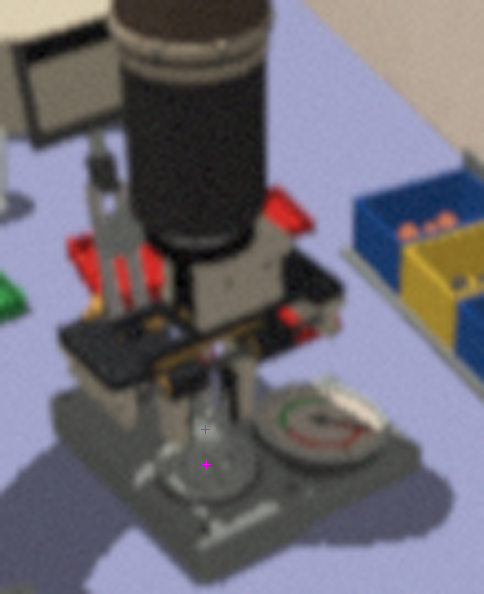

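Call:
apply_moves(
  commands=[
    {"grip":0.3,"dp":[0,0,1],"yaw":0},
    {"grip":0.3,"dp":[0,0,1.5],"yaw":0},
    {"grip":0.5,"dp":[0,0,1.5],"yaw":0},
    {"grip":0.7,"dp":[0,0,1.5],"yaw":0},
    {"grip":1,"dp":[0,0,1.5],"yaw":0},
    {"grip":1,"dp":[0,0,1.5],"yaw":0},
    {"grip":1,"dp":[0,0,1.5],"yaw":0},
    {"grip":1,"dp":[0,0,1.5],"yaw":0},
    {"grip":1,"dp":[0,0,-40],"yaw":0},
    {"grip":1,"dp":[0,0,-90],"yaw":0},
    {"grip":1,"dp":[40,0,-130],"yaw":0},
    {"grip":1,"dp":[100,0,-150],"yaw":0},
  ],
)

```text
time_s: 12.3
tcp_pos: [0.552, -0.0942, 0.2355]
eef_rot: [-179.7, -0.0, -78.1]
contact_force: [0.9, 0.6, -0.7]
gripper_width: 0.0873
```

```bash
python3 -c "
from h import *
s=cap('side');t=cap('top');st=get_state();p=st['tcp_pos'];print(p,st['contact_force'],st['gripper_width'])
crop(s,215,120,325,255,4.4,'s7',[proj(s,(*O,.11)),proj(s,(*O,.05))]);crop(t,215,155,325,255,6,'t7',[proj(t,(*O,.11)),proj(t,(*O,.05))])"
```

```text
[ 0.55234399 -0.09810071  0.23502649] [-0.68065537  0.01275225  0.91002289] 0.08774746434777614
```

View pics/s7.png

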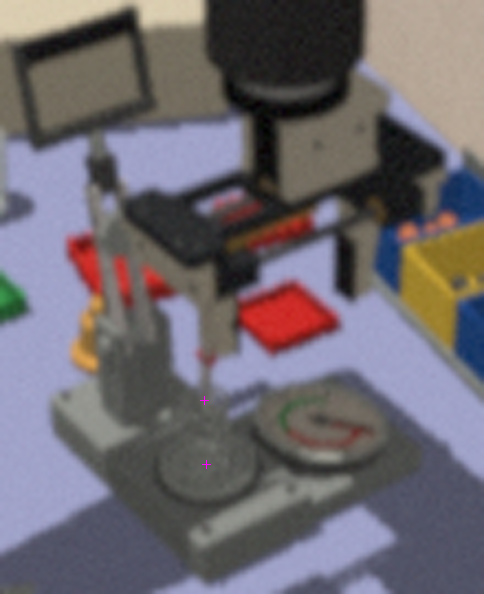

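View pics/t7.png

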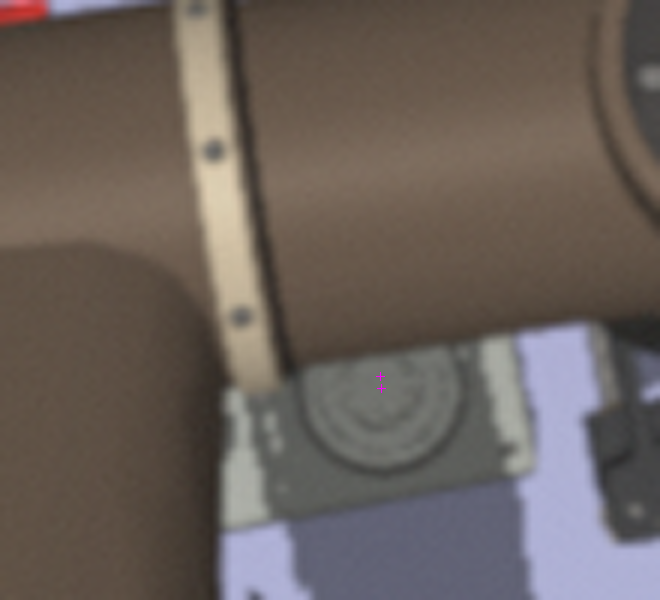

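```bash
python3 -c "
from h import *
g=grip(1.79);print(g,get_state()['tcp_pos'],goto((g[0],g[1],.42),11.7))"
```

```text
[0.50109299 0.14500107 0.33549631] [ 0.55234399 -0.09810071  0.23502649] (array([-248.4,    1.5, -185. ]), np.float64(1.568))
```

Call:
apply_moves(
  commands=[
    {"grip":1,"dp":[0,0,-50],"yaw":-0.17},
    {"grip":1,"dp":[0,0,-100],"yaw":-0.35},
    {"grip":1,"dp":[0,0,-150],"yaw":-0.52},
    {"grip":1,"dp":[-20,0,-185],"yaw":-0.7},
    {"grip":1,"dp":[-60,0,-190],"yaw":-0.87},
    {"grip":1,"dp":[-100,0,-190],"yaw":-1.05},
    {"grip":1,"dp":[-140,0,-190],"yaw":-1.22},
    {"grip":1,"dp":[-180,0,-190],"yaw":-1.4},
    {"grip":1,"dp":[-220,1,-187],"yaw":-1.57},
    {"grip":1,"dp":[-248,1.5,-185],"yaw":-1.57},
    {"grip":1,"dp":[-248,1.5,-185],"yaw":-1.57},
  ],
)

```text
time_s: 13.78
tcp_pos: [0.498, 0.1501, 0.4166]
eef_rot: [180.0, 0.1, 11.8]
contact_force: [-0.0, -0.5, 0.8]
gripper_width: 0.0876
```

```bash
python3 -c "
from h import *
s=cap('side');t=cap('top');st=get_state();p=st['tcp_pos'];print(p,st['eef_rot'],st['gripper_width'],np.round(st['joints'],0))
crop(s,190,80,325,255,3.4,'s8',[proj(s,p),proj(s,grip(1.79)),proj(s,(*O,.11))]);crop(t,215,155,325,255,6,'t8',[proj(t,(*O,.11)),proj(t,(*O,.05))])
crop(s,240,180,300,250,8,'s8b',[proj(s,(*O,.11)),proj(s,(*O,.05))])
g=grip(1.79);print(goto((g[0],g[1],g[2]-.019),11.7))"
```

```text
[0.49853271 0.14858496 0.41710186] [1.79986010e+02 2.48119554e-02 1.17550308e+01] 0.0876941872445824 [ 38.   2.   1.   0. -89.  64.]
(array([  1.8,   4. , 100.6]), np.float64(0.001))
```

View pics/s8.png

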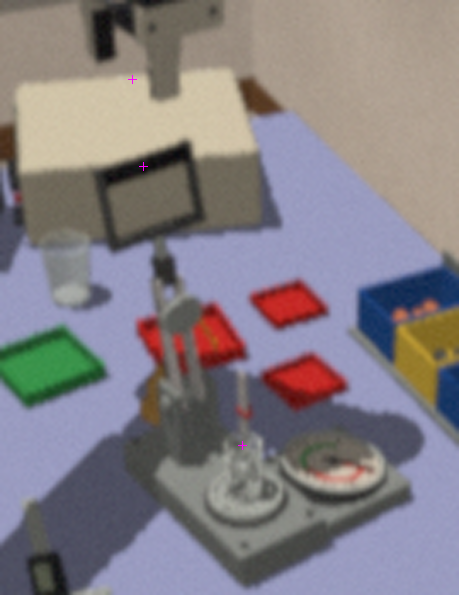

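View pics/t8.png

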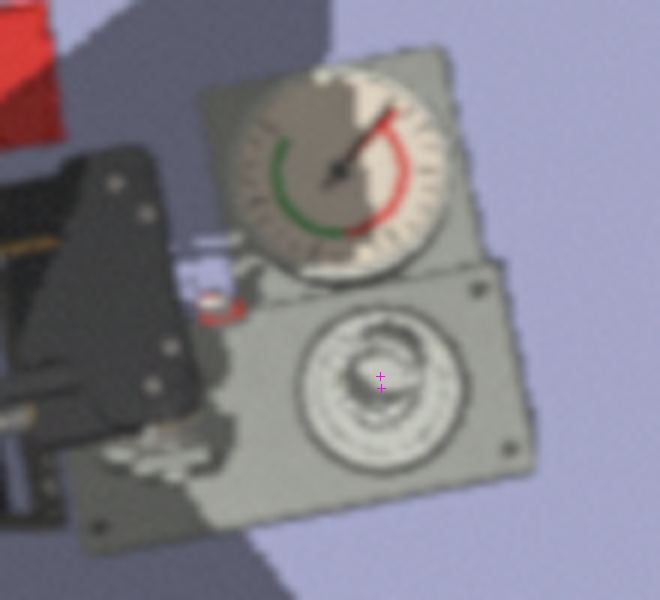

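View pics/s8b.png

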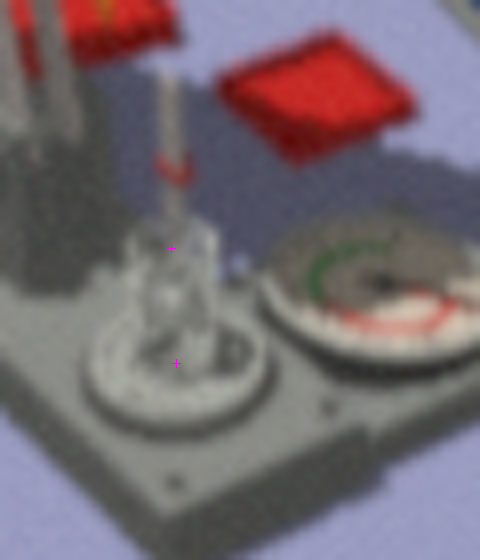

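Run:
```python
from h import *
S=[cap("side") for _ in range(6)]; T=[cap("top") for _ in range(3)]
s=S[0]; s["bgr"]=np.mean([c["bgr"].astype(float) for c in S],0).astype(np.uint8)
t=T[0]; t["bgr"]=np.mean([c["bgr"].astype(float) for c in T],0).astype(np.uint8)
def red(c,x0,y0,x1,y1):
    b=c["bgr"][y0:y1,x0:x1].astype(float); w=np.clip(b[...,2]-np.maximum(b[...,0],b[...,1])-12,0,None)
    yy,xx=np.mgrid[y0:y1,x0:x1]; return (w*xx).sum()/w.sum(),(w*yy).sum()/w.sum(),w.sum()
a=red(s,258,197,267,206); b=red(t,245,200,258,212); print(a,b)
print("tri",tri([(s,*a[:2]),(t,*b[:2])]), "strip xy",W(-.064,.043))
p=W(-.064,.043)
for z in (.04,.05,.086,.089,.092,.135): print(z,proj(s,(*p,z)),proj(t,(*p,z)))
crop(s,250,180,280,215,16,"mk_s",[a[:2],proj(s,(*p,.135))]); crop(t,240,190,270,220,16,"mk_t",[b[:2]])
np.save("mk.npy",s["bgr"])
```

```text
(np.float64(261.4101941747573), np.float64(200.873786407767), np.float64(412.0)) (np.float64(251.81390134529147), np.float64(206.89461883408072), np.float64(892.0))
tri [0.55961792 0.07339759 0.09022582] strip xy [0.55962819 0.07439011]
0.04 [261.48966404 212.48321047] [252.88945582 208.67697081]
0.05 [261.39806499 210.18921403] [252.63230434 208.26794416]
0.086 [261.06143898 201.75879023] [251.67035544 206.7378626 ]
0.089 [261.03289069 201.04383007] [251.58752834 206.60611733]
0.092 [261.00426462 200.32692194] [251.50427658 206.47369659]
0.135 [260.5852162  189.83232037] [250.26230678 204.49821216]
```

View pics/mk_s.png

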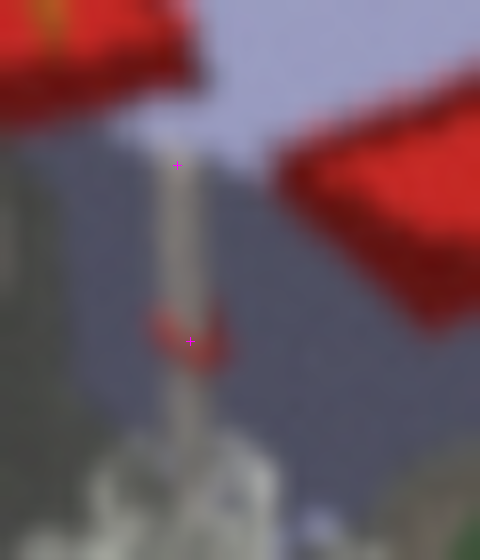

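View pics/mk_t.png

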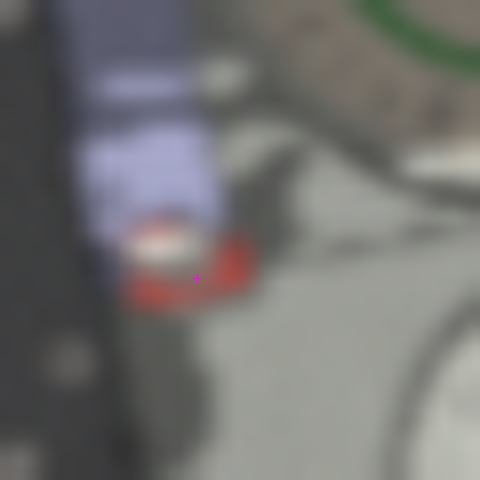

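Run:
```python
import numpy as np
b=np.load("mk.npy")
for y in range(184,210): print(y,[tuple(int(k) for k in b[y,x]) for x in (257,260,261,262,265)])
```

```text
184 [(19, 20, 106), (29, 26, 108), (46, 39, 101), (98, 80, 105), (193, 156, 154)]
185 [(32, 29, 104), (78, 63, 114), (85, 70, 107), (113, 91, 110), (191, 155, 153)]
186 [(79, 64, 105), (145, 118, 133), (149, 120, 130), (158, 128, 134), (192, 155, 153)]
187 [(127, 103, 115), (181, 148, 148), (181, 147, 148), (185, 149, 149), (190, 154, 151)]
188 [(133, 109, 109), (181, 155, 156), (180, 151, 151), (183, 150, 149), (186, 151, 150)]
189 [(110, 88, 88), (155, 142, 146), (160, 146, 149), (157, 134, 134), (175, 142, 143)]
190 [(98, 79, 78), (128, 126, 130), (134, 132, 138), (121, 112, 114), (148, 120, 123)]
191 [(96, 78, 77), (115, 115, 120), (118, 119, 125), (104, 99, 101), (112, 90, 95)]
192 [(98, 79, 78), (113, 112, 116), (112, 113, 118), (103, 98, 101), (95, 78, 79)]
193 [(97, 78, 78), (112, 112, 116), (113, 115, 119), (101, 97, 100), (98, 79, 78)]
194 [(97, 79, 78), (112, 113, 116), (113, 115, 119), (103, 99, 101), (97, 78, 78)]
195 [(98, 78, 77), (113, 113, 117), (112, 113, 118), (103, 99, 101), (97, 79, 78)]
196 [(97, 78, 78), (111, 109, 113), (111, 112, 117), (103, 99, 103), (98, 80
[... 377 characters left out ...]
30), (70, 72, 128), (94, 77, 81)]
202 [(98, 79, 78), (87, 80, 102), (78, 77, 116), (66, 66, 122), (95, 77, 81)]
203 [(98, 79, 78), (99, 92, 98), (96, 97, 111), (83, 82, 106), (97, 79, 79)]
204 [(98, 80, 79), (105, 99, 102), (109, 108, 114), (97, 97, 104), (98, 79, 78)]
205 [(94, 77, 77), (105, 100, 102), (111, 113, 117), (103, 104, 107), (97, 78, 78)]
206 [(89, 78, 77), (102, 98, 100), (112, 114, 117), (108, 107, 110), (100, 84, 83)]
207 [(88, 86, 85), (105, 102, 104), (111, 114, 116), (108, 111, 112), (116, 105, 104)]
208 [(93, 96, 95), (113, 109, 109), (109, 110, 112), (107, 109, 111), (135, 130, 129)]
209 [(96, 101, 100), (108, 105, 106), (107, 109, 111), (110, 113, 115), (146, 144, 142)]
```

```bash
python3 -c "
from h import *
g=grip(1.79);print(get_state()['tcp_pos'],goto((g[0],g[1],g[2]-.019),11.7))"
```

```text
[0.49884016 0.14798439 0.41735969] (array([  1.6,   3.4, 100.9]), np.float64(-0.001))
```

Call:
apply_moves(
  commands=[
    {"grip":0.7,"dp":[1.5,3.5,40],"yaw":0},
    {"grip":0.6,"dp":[1.5,3.5,80],"yaw":0},
    {"grip":0.5,"dp":[1.5,3.5,101],"yaw":0},
    {"grip":0.4,"dp":[1.5,3.5,101],"yaw":0},
    {"grip":0,"dp":[1.5,3.5,101],"yaw":0},
    {"grip":0,"dp":[1.5,3.5,101],"yaw":0},
    {"grip":0,"dp":[1.5,3.5,101],"yaw":0},
    {"grip":0,"dp":[1.5,3.5,101],"yaw":0},
    {"grip":0,"dp":[1.5,3.5,101],"yaw":0},
    {"grip":0,"dp":[1.5,3.5,101],"yaw":0},
  ],
  newtons=25,
)

```text
time_s: 15.58
tcp_pos: [0.5011, 0.1454, 0.3169]
eef_rot: [-180.0, -0.1, 11.7]
contact_force: [-1.7, 1.1, 3.9]
gripper_width: 0.0173
```

```bash
python3 -c "
from h import *
s=get_state();print(s['tcp_pos'],s['contact_force'],s['gripper_width'])
p=s['tcp_pos']; d=(p[:2]-O)@TX; print('tester x,y',d,(p[:2]-O)@TYv,'bar radius',np.hypot(d+.095,p[2]+.019-.111),'ang',np.arctan2(p[2]+.019-.111,d+.095))
for a in (1.7,1.6,1.5,1.4,1.3,1.2,1.1,1.0,.9,.8,.7,.6,.5,.4,.3,.2,.1,0): print(a,goto(grip(a)-[0,0,.019])[0])"
```

```text
[0.50111022 0.14538724 0.31687172] [-1.67901497  1.07038298  3.86795321] 0.01734545493473616
tester x,y -0.14538870425584838 9.51828414424451e-05 bar radius 0.23044806740801904 ang 1.7912325958541164
1.7 [-0.1 20.8 -3.2]
1.6 [-0.1 43.7 -5. ]
1.5 [-0.1 66.7 -4.6]
1.4 [-0.1 89.5 -1.8]
1.3 [-1.000e-01  1.119e+02  3.300e+00]
1.2 [-1.000e-01  1.337e+02  1.050e+01]
1.1 [-1.000e-01  1.547e+02  1.990e+01]
1.0 [-1.000e-01  1.747e+02  3.130e+01]
0.9 [-1.000e-01  1.934e+02  4.470e+01]
0.8 [-1.000e-01  2.106e+02  5.990e+01]
0.7 [-1.000e-01  2.263e+02  7.670e+01]
0.6 [-1.000e-01  2.402e+02  9.500e+01]
0.5 [-1.000e-01  2.522e+02  1.146e+02]
0.4 [-1.000e-01  2.622e+02  1.353e+02]
0.3 [-1.000e-01  2.701e+02  1.569e+02]
0.2 [-2.000e-01  2.758e+02  1.792e+02]
0.1 [-2.000e-01  2.792e+02  2.019e+02]
0 [-2.000e-01  2.804e+02  2.249e+02]
```

Call:
apply_moves(
  commands=[
    {"grip":0,"dp":[0,20,-3],"yaw":0},
    {"grip":0,"dp":[0,43.5,-5],"yaw":0},
    {"grip":0,"dp":[0,66.5,-4.6],"yaw":0},
    {"grip":0,"dp":[0,89.5,-1.8],"yaw":0},
    {"grip":0,"dp":[0,112,3.3],"yaw":0},
    {"grip":0,"dp":[0,133.5,10.5],"yaw":0},
    {"grip":0,"dp":[0,154.5,20],"yaw":0},
    {"grip":0,"dp":[0,174.5,31.5],"yaw":0},
    {"grip":0,"dp":[0,193.5,44.5],"yaw":0},
    {"grip":0,"dp":[0,210.5,60],"yaw":0},
    {"grip":0,"dp":[0,226,76.5],"yaw":0},
    {"grip":0,"dp":[0,226,76.5],"yaw":0},
  ],
)

```text
time_s: 17.08
tcp_pos: [0.547, -0.0775, 0.2378]
eef_rot: [180.0, 0.1, 11.6]
contact_force: [4.1, 0.3, -2.6]
gripper_width: 0.0169
```

```bash
cat >> h.py <<'E'
def lev(s=None):
    s=s or get_state(); p=s["tcp_pos"]; d=(p[:2]-O)@TX
    return dict(tcp=np.round(p,4),F=np.round(s["contact_force"],1),w=round(s["gripper_width"],4),rad=round(np.hypot(d+.095,p[2]+.019-.111),4),ang=round(np.arctan2(p[2]+.019-.111,d+.095),4),lat=round((p[:2]-O)@TYv,4))
E
python3 -c "
from h import *
print(lev()); s=cap('side'); crop(s,215,120,325,255,4.4,'s9')
for a in (.6,.5,.4,.35,.3,.25): print(a,goto(grip(a)-[0,0,.019])[0])"
```

```text
{'tcp': array([ 0.547 , -0.0775,  0.2378]), 'F': array([ 4.1,  0.3, -2.6]), 'w': 0.0169, 'rad': np.float64(0.2295), 'ang': np.float64(0.6886), 'lat': np.float64(-0.0001)}
0.6 [ 0.1 13.  16.5]
0.5 [ 0.1 25.1 36.1]
0.4 [ 0.1 35.1 56.8]
0.35 [ 0.1 39.3 67.5]
0.3 [ 0.1 42.9 78.4]
0.25 [ 0.1 46.1 89.4]
```

View pics/s9.png

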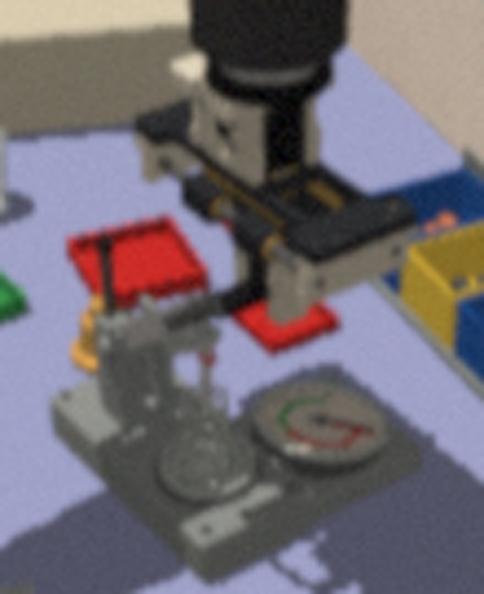

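Call:
apply_moves(
  commands=[
    {"grip":0,"dp":[0,13,16.5],"yaw":0},
    {"grip":0,"dp":[0,25,36],"yaw":0},
    {"grip":0,"dp":[0,35,57],"yaw":0},
    {"grip":0,"dp":[0,41,73],"yaw":0},
    {"grip":0,"dp":[0,45,85],"yaw":0},
    {"grip":0,"dp":[0,45,85],"yaw":0},
  ],
)

```text
time_s: 17.88
tcp_pos: [0.5556, -0.1203, 0.1537]
eef_rot: [-180.0, 0.1, 11.7]
contact_force: [1.5, 1.8, -3.4]
gripper_width: 0.017
```

```bash
python3 -c "
from h import *
print(lev()); s=cap('side');t=cap('top'); crop(s,235,165,295,235,8,'s10');crop(t,225,155,315,255,6,'t10')
for a in (.25,.2,.15,.12,.1,.08,.05,.03): print(a,goto(grip(a)-[0,0,.019])[0])"
```

```text
{'tcp': array([ 0.5556, -0.1203,  0.1537]), 'F': array([ 1.5,  1.8, -3.4]), 'w': 0.017, 'rad': np.float64(0.2293), 'ang': np.float64(0.2723), 'lat': np.float64(-0.0004)}
0.25 [0.4 2.3 5.6]
0.2 [ 0.4  4.8 16.8]
0.15 [ 0.4  6.8 28.2]
0.12 [ 0.4  7.7 35. ]
0.1 [ 0.4  8.3 39.6]
0.08 [ 0.4  8.7 44.1]
0.05 [ 0.4  9.1 51. ]
0.03 [ 0.4  9.3 55.6]
```

View pics/s10.png

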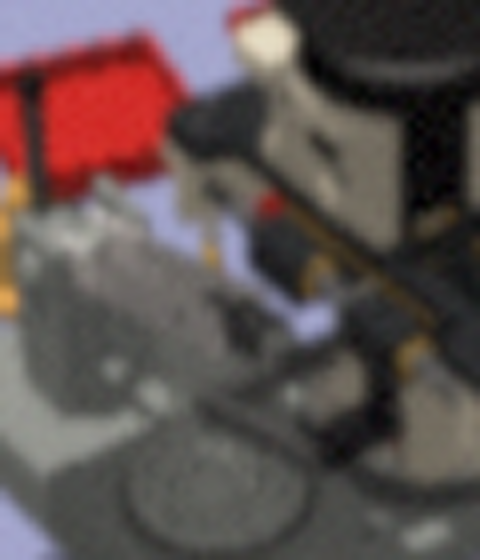

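View pics/t10.png

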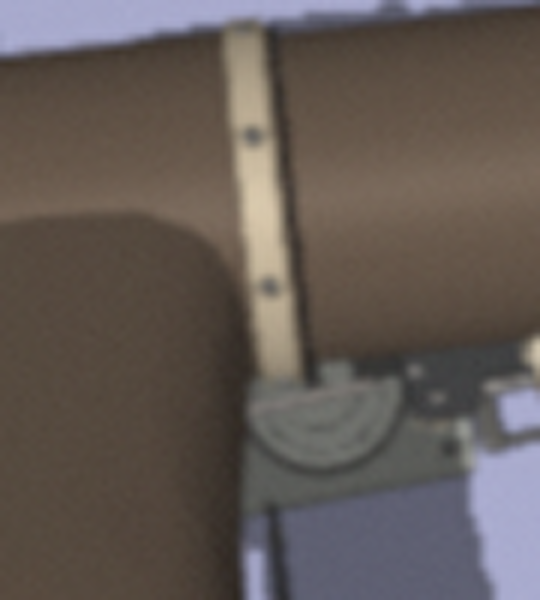

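Call:
apply_moves(
  commands=[
    {"grip":0,"dp":[0.4,2.3,5.6],"yaw":0},
    {"grip":0,"dp":[0.4,3.7,11.5],"yaw":0},
    {"grip":0,"dp":[0.4,4.8,16.8],"yaw":0},
    {"grip":0,"dp":[0.4,4.8,16.8],"yaw":0},
  ],
  newtons=40,
)

```text
time_s: 18.48
tcp_pos: [0.5564, -0.124, 0.138]
eef_rot: [-179.9, 0.0, 11.7]
contact_force: [-1.1, 5.6, -1.3]
gripper_width: 0.0164
```

```bash
python3 -c "
from h import *
print(lev()); print(lev()); s=cap('side'); crop(s,245,180,290,220,12,'s11')
for a in (.15,.12,.1,.08,.05,.03): print(a,goto(grip(a)-[0,0,.019])[0])"
```

```text
{'tcp': array([ 0.5564, -0.124 ,  0.138 ]), 'F': array([-1.1,  5.6, -1.3]), 'w': 0.0164, 'rad': np.float64(0.2293), 'ang': np.float64(0.2022), 'lat': np.float64(-0.0004)}
{'tcp': array([ 0.5564, -0.124 ,  0.138 ]), 'F': array([-1.1,  5.6, -1.3]), 'w': 0.0164, 'rad': np.float64(0.2293), 'ang': np.float64(0.2022), 'lat': np.float64(-0.0004)}
0.15 [ 0.4  2.8 11.7]
0.12 [ 0.4  3.8 18.5]
0.1 [ 0.4  4.3 23.1]
0.08 [ 0.4  4.7 27.7]
0.05 [ 0.4  5.1 34.6]
0.03 [ 0.4  5.3 39.2]
```

View pics/s11.png

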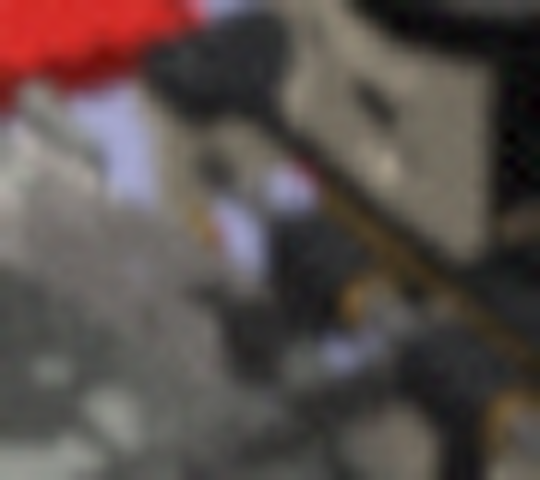

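Call:
apply_moves(
  commands=[
    {"grip":0,"dp":[0.4,1.5,6],"yaw":0},
    {"grip":0,"dp":[0.4,2.8,11.7],"yaw":0},
    {"grip":0,"dp":[0.4,3.6,17],"yaw":0},
    {"grip":0,"dp":[0.4,4.3,23],"yaw":0},
    {"grip":0,"dp":[0.4,4.3,23],"yaw":0},
  ],
)

```text
time_s: 19.15
tcp_pos: [0.5572, -0.1272, 0.1155]
eef_rot: [-179.9, 0.1, 11.7]
contact_force: [-7.0, 11.4, 6.1]
gripper_width: 0.0167
```

```bash
python3 -c "
from h import *
print(lev()); s=cap('side'); crop(s,245,180,290,220,12,'s12')
for a in (.08,.06,.05,.03): print(a,goto(grip(a)-[0,0,.019])[0])"
```

```text
{'tcp': array([ 0.5572, -0.1272,  0.1155]), 'F': array([-7. , 11.4,  6.1]), 'w': 0.0167, 'rad': np.float64(0.2291), 'ang': np.float64(0.1027), 'lat': np.float64(-0.0003)}
0.08 [0.3 1.3 5.2]
0.06 [0.3 1.7 9.8]
0.05 [ 0.3  1.8 12.1]
0.03 [ 0.3  2.  16.7]
```

View pics/s12.png

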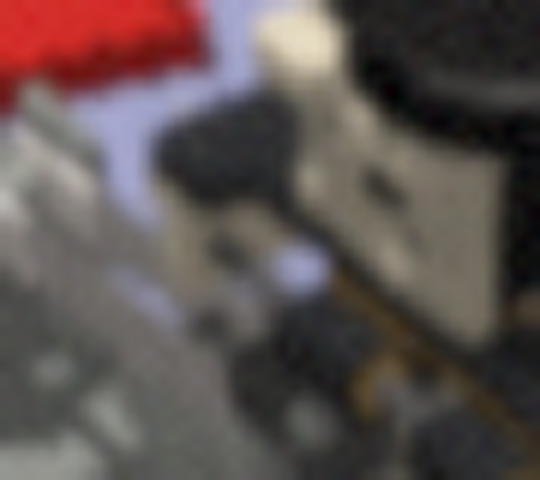

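Call:
apply_moves(
  commands=[
    {"grip":0,"dp":[0.3,0,4],"yaw":0},
    {"grip":0,"dp":[0.3,0,8],"yaw":0},
    {"grip":0,"dp":[0.3,0,12],"yaw":0},
    {"grip":0,"dp":[0.3,0,15],"yaw":0},
    {"grip":0,"dp":[0.3,0,17],"yaw":0},
    {"grip":0,"dp":[0.3,0,17],"yaw":0},
  ],
)

```text
time_s: 19.95
tcp_pos: [0.5574, -0.128, 0.0996]
eef_rot: [-179.9, 0.1, 11.7]
contact_force: [-8.7, 8.2, 12.5]
gripper_width: 0.0172
```

```bash
python3 -c "
from h import *
print(lev()); s=cap('side');t=cap('top'); crop(s,215,150,315,240,7,'s13');crop(t,225,155,315,255,6,'t13')"
```

```text
{'tcp': array([ 0.5574, -0.128 ,  0.0996]), 'F': array([-8.7,  8.2, 12.5]), 'w': 0.0172, 'rad': np.float64(0.2289), 'ang': np.float64(0.0332), 'lat': np.float64(-0.0002)}
```

View pics/s13.png

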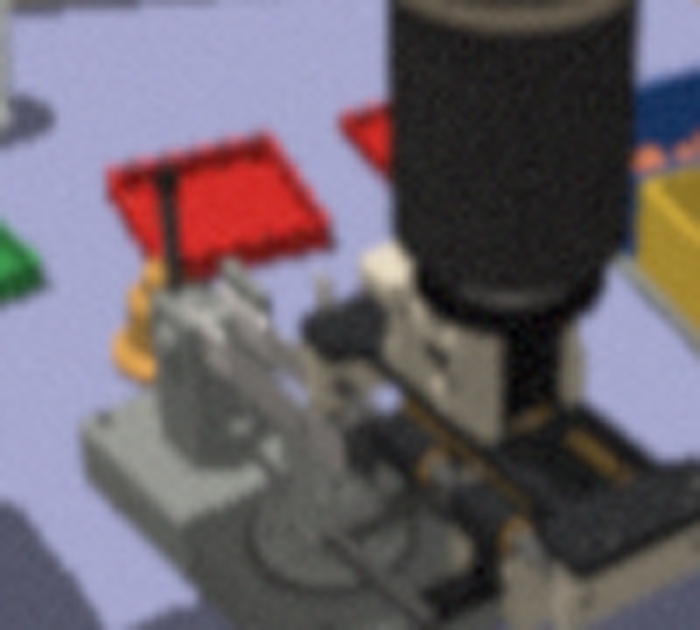

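View pics/t13.png

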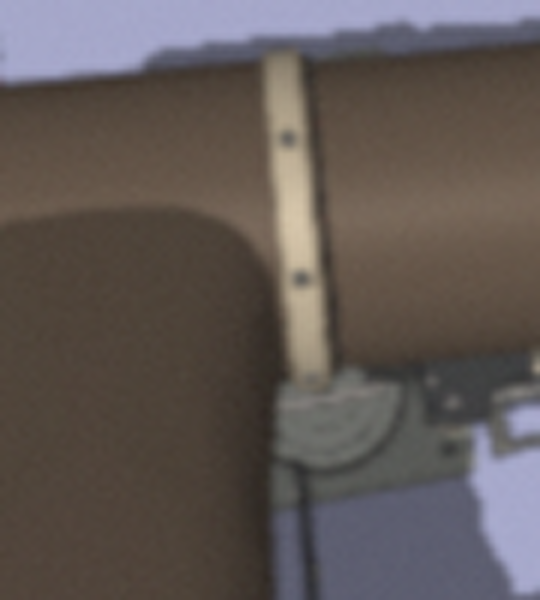

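Call:
apply_moves(
  commands=[
    {"grip":0,"dp":[0,0,2],"yaw":0},
    {"grip":0,"dp":[0,0,4],"yaw":0},
    {"grip":0,"dp":[0,0,5.5],"yaw":0},
    {"grip":0,"dp":[0,0,5.5],"yaw":0},
  ],
)

```text
time_s: 20.55
tcp_pos: [0.5574, -0.1281, 0.0944]
eef_rot: [-180.0, 0.1, 11.7]
contact_force: [-9.0, 8.8, 15.4]
gripper_width: 0.0167
```

```bash
python3 -c "
from h import *
l=lev();print(l,'pad',.089+.095*(l['tcp'][2]+.0186-.111)/.23)"
```

```text
{'tcp': array([ 0.5574, -0.1281,  0.0944]), 'F': array([-9. ,  8.8, 15.4]), 'w': 0.0167, 'rad': np.float64(0.2288), 'ang': np.float64(0.0104), 'lat': np.float64(-0.0002)} pad 0.08982608695652174
```

Pad is at about 89.8 mm by kinematics. I'll dwell there, then ease to about 88.3 mm and dwell again. That's near my 87.6 mm estimate of the mark, and it can't pass the limit for any mark between 86 and 92 mm.

Call:
apply_moves(
  commands=[
    {"grip":0,"dp":[0,0,0],"yaw":0},
    {"grip":0,"dp":[0,0,0],"yaw":0},
    {"grip":0,"dp":[0,0,0],"yaw":0},
    {"grip":0,"dp":[0,0,0],"yaw":0},
    {"grip":0,"dp":[0,0,0],"yaw":0},
    {"grip":0,"dp":[0,0,0],"yaw":0},
    {"grip":0,"dp":[0,0,1.5],"yaw":0},
    {"grip":0,"dp":[0,0,3],"yaw":0},
    {"grip":0,"dp":[0,0,3.5],"yaw":0},
    {"grip":0,"dp":[0,0,3.5],"yaw":0},
    {"grip":0,"dp":[0,0,3.5],"yaw":0},
    {"grip":0,"dp":[0,0,3.5],"yaw":0},
  ],
)

```text
time_s: 22.05
tcp_pos: [0.5574, -0.1281, 0.0911]
eef_rot: [-180.0, 0.1, 11.7]
contact_force: [-11.1, 7.9, 16.6]
gripper_width: 0.0168
```

```bash
python3 -c "
from h import *
l=lev();print(l,'pad',.089+.095*(l['tcp'][2]+.0186-.111)/.23); s=cap('side'); crop(s,215,150,335,240,6,'s14')"
```

```text
{'tcp': array([ 0.5574, -0.1281,  0.0911]), 'F': array([-11.1,   7.9,  16.6]), 'w': 0.0168, 'rad': np.float64(0.2288), 'ang': np.float64(-0.0037), 'lat': np.float64(-0.0002)} pad 0.08846304347826087
```

View pics/s14.png

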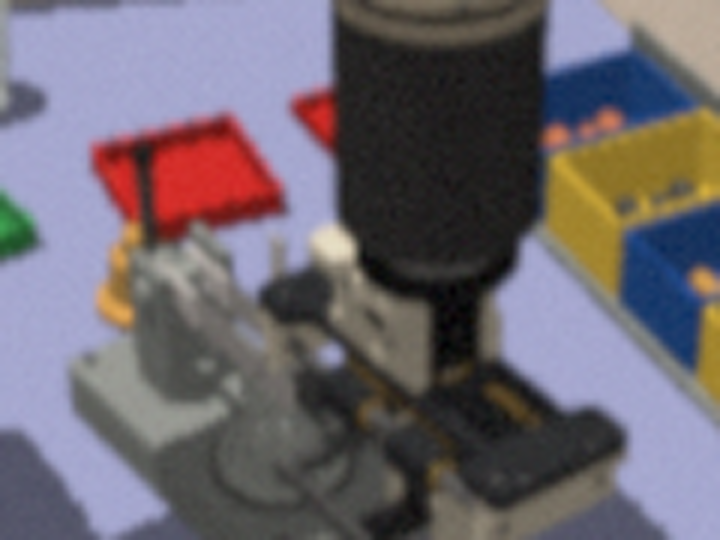

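Call:
apply_moves(
  commands=[
    {"grip":0,"dp":[0,0,0],"yaw":0},
    {"grip":0,"dp":[0,0,0],"yaw":0},
    {"grip":0,"dp":[0,0,0],"yaw":0},
    {"grip":0,"dp":[0,0,0],"yaw":0},
  ],
)

```text
time_s: 22.6
tcp_pos: [0.5574, -0.1281, 0.0912]
eef_rot: [-180.0, 0.1, 11.7]
contact_force: [-10.3, 9.5, 17.3]
gripper_width: 0.0171
```

```bash
python3 -c "
from h import *
l=lev();print(l,'pad',.089+.095*(l['tcp'][2]+.0186-.111)/.23)
for a in (.05,.1,.15,.2,.25,.3,.4,.5,.6,.7,.8,.9,1,1.1,1.2,1.3,1.4,1.5,1.6,1.7,1.8): print(a,goto(grip(a)-[TX[0]*.0006,TX[1]*.0006,.0186])[0])"
```

```text
{'tcp': array([ 0.5574, -0.1281,  0.0912]), 'F': array([-10.3,   9.5,  17.3]), 'w': 0.0171, 'rad': np.float64(0.2288), 'ang': np.float64(-0.0036), 'lat': np.float64(-0.0002)} pad 0.08850434782608696
0.05 [  0.2   0.3 -12.7]
0.1 [  0.2  -0.6 -24.2]
0.15 [  0.2  -2.  -35.6]
0.2 [  0.2  -4.  -46.9]
0.25 [  0.2  -6.6 -58.1]
0.3 [  0.2  -9.7 -69.2]
0.4 [  0.2 -17.6 -90.8]
0.5 [   0.2  -27.6 -111.5]
0.6 [   0.2  -39.6 -131.1]
0.7 [   0.2  -53.5 -149.4]
0.8 [   0.2  -69.2 -166.2]
0.9 [   0.3  -86.5 -181.4]
1 [   0.3 -105.2 -194.8]
1.1 [   0.3 -125.1 -206.2]
1.2 [   0.3 -146.1 -215.6]
1.3 [   0.3 -167.9 -222.8]
1.4 [   0.3 -190.3 -227.9]
1.5 [   0.3 -213.2 -230.6]
1.6 [   0.3 -236.2 -231.1]
1.7 [   0.4 -259.1 -229.3]
1.8 [   0.4 -281.7 -225.2]
```

Call:
apply_moves(
  commands=[
    {"grip":0,"dp":[0,0,-6],"yaw":0},
    {"grip":0,"dp":[0,0,-12.5],"yaw":0},
    {"grip":0,"dp":[0,-0.6,-24],"yaw":0},
    {"grip":0,"dp":[0,-2,-35.5],"yaw":0},
    {"grip":0,"dp":[0,-4,-47],"yaw":0},
    {"grip":0,"dp":[0,-6.6,-58],"yaw":0},
    {"grip":0,"dp":[0,-9.7,-69],"yaw":0},
    {"grip":0,"dp":[0,-17.6,-91],"yaw":0},
    {"grip":0,"dp":[0,-27.6,-111.5],"yaw":0},
    {"grip":0,"dp":[0,-39.6,-131],"yaw":0},
    {"grip":0,"dp":[0,-53.5,-149.5],"yaw":0},
    {"grip":0,"dp":[0,-53.5,-149.5],"yaw":0},
  ],
)

```text
time_s: 24.1
tcp_pos: [0.5471, -0.0784, 0.2415]
eef_rot: [179.8, 0.0, 11.7]
contact_force: [-6.1, -8.5, 4.6]
gripper_width: 0.0169
```

```bash
python3 -c "
from h import *
print(lev()); s=cap('side'); crop(s,215,120,325,255,4.4,'s15')
for a in (.8,.9,1,1.1,1.2,1.3,1.4,1.5,1.6,1.7,1.8): print(a,goto(grip(a)-[TX[0]*.0006,TX[1]*.0006,.0186])[0])"
```

```text
{'tcp': array([ 0.5471, -0.0784,  0.2415]), 'F': array([-6.1, -8.5,  4.6]), 'w': 0.0169, 'rad': np.float64(0.2325), 'ang': np.float64(0.6985), 'lat': np.float64(-0.0003)}
0.8 [  0.3 -18.7 -16.3]
0.9 [  0.3 -36.  -31.5]
1 [  0.3 -54.7 -44.8]
1.1 [  0.3 -74.6 -56.3]
1.2 [  0.3 -95.6 -65.7]
1.3 [   0.3 -117.4  -72.9]
1.4 [   0.3 -139.8  -78. ]
1.5 [   0.3 -162.7  -80.7]
1.6 [   0.4 -185.7  -81.2]
1.7 [   0.4 -208.6  -79.4]
1.8 [   0.4 -231.2  -75.3]
```

View pics/s15.png

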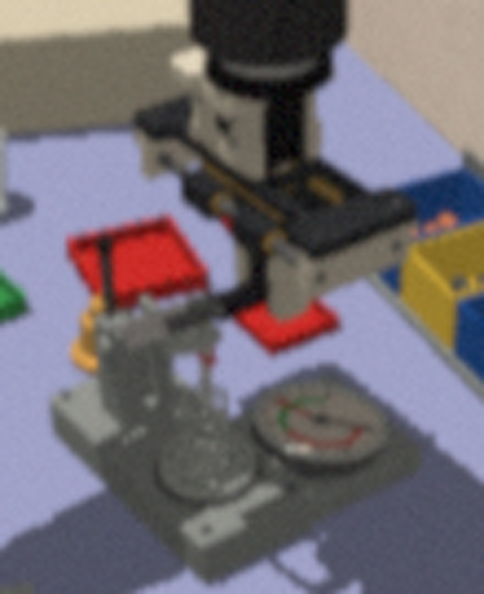

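Both dwells are done and the lever is back at about 0.7 rad. However, the apparent bar radius changed by 3 mm, so the bar may roll between the pads, which makes my angle estimate doubtful. I'll press again with shut fingertips on top of the bar, where the height is exact. I'll offset along the bar so the side camera can see the mark.

Call:
apply_moves(
  commands=[
    {"grip":0.4,"dp":[0,0,0],"yaw":0},
    {"grip":0.5,"dp":[0,0,0],"yaw":0},
    {"grip":0.5,"dp":[0,0,0],"yaw":0},
    {"grip":0.5,"dp":[0,0,0],"yaw":0},
    {"grip":0.5,"dp":[0,0,-40],"yaw":0},
    {"grip":0.3,"dp":[12,0,-70],"yaw":0},
    {"grip":0,"dp":[25,0,-70],"yaw":0},
    {"grip":0,"dp":[25,0,-70],"yaw":0},
    {"grip":0,"dp":[25,0,-70],"yaw":0},
    {"grip":0,"dp":[25,0,-70],"yaw":0},
    {"grip":0,"dp":[25,0,-70],"yaw":0},
  ],
)

```text
time_s: 25.52
tcp_pos: [0.5721, -0.0715, 0.3083]
eef_rot: [180.0, 0.0, 11.7]
contact_force: [0.3, -1.1, 0.5]
gripper_width: 0.0005
```

```bash
python3 -c "
from h import *
print(lev()); s=cap('side');t=cap('top'); crop(s,215,100,325,235,4.4,'s16',[proj(s,grip(.7))]); crop(t,215,155,345,275,5,'t16',[proj(t,grip(.7))]);crop(s,250,190,320,240,10,'s16d')
for a in (.7,.65,.6,.5,.4,.35,.3): 
  g=grip(a); g[:2]+=TYv*.025; print(a,goto(g+[0,0,.009])[0])"
```

```text
{'tcp': array([ 0.5721, -0.0715,  0.3083]), 'F': array([ 0.3, -1.1,  0.5]), 'w': 0.0005, 'rad': np.float64(0.2791), 'ang': np.float64(0.8868), 'lat': np.float64(0.0257)}
0.7 [-0.8 -0.4 40.4]
0.65 [-0.8  6.7 49.3]
0.6 [-0.8 13.5 58.7]
0.5 [-0.8 25.5 78.3]
0.4 [-0.8 35.5 99. ]
0.35 [ -0.8  39.7 109.7]
0.3 [ -0.8  43.4 120.6]
```

View pics/s16.png

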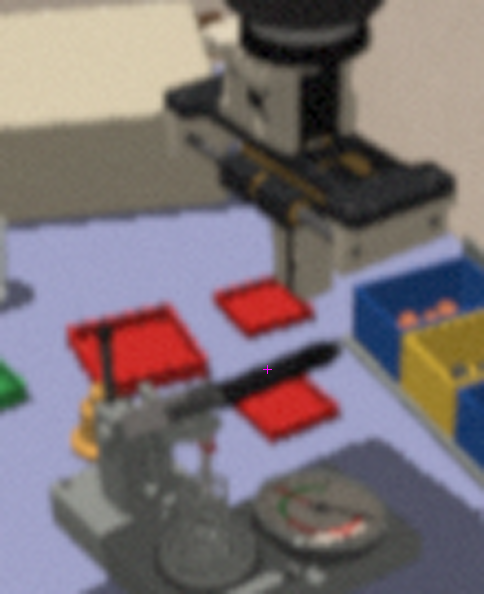

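View pics/t16.png

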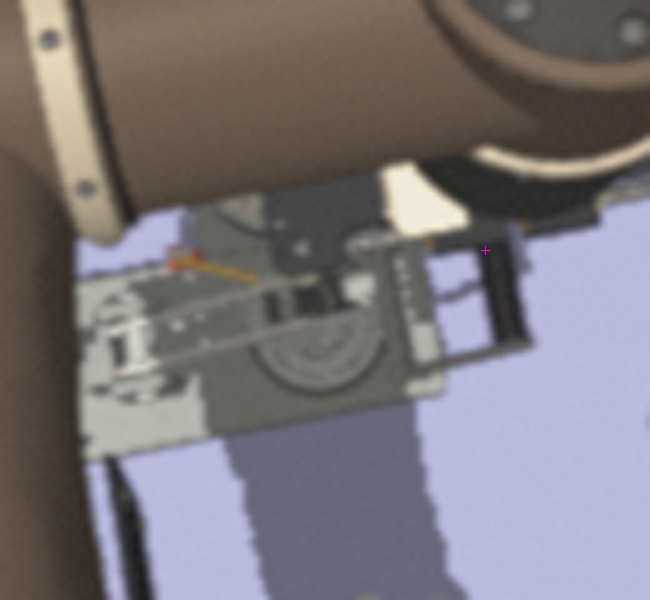

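View pics/s16d.png

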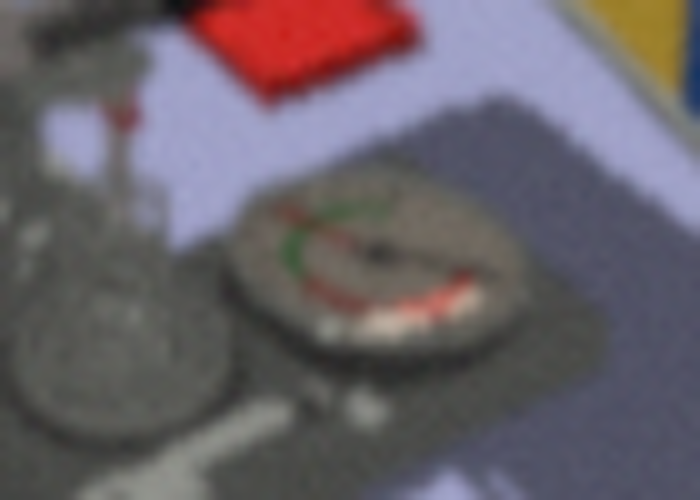

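```bash
python3 -c "
from h import *
s=cap('side');t=cap('top')
for a in (.8,.7,.6,.5,.4):
  g=grip(a); e=[g.copy(),g.copy()]; e[0][:2]-=TYv*.043; e[1][:2]+=TYv*.043
  print(a,[np.round((proj(t,x)-[215,155])*5,0) for x in e],[np.round((proj(s,x)-[215,100])*4.4,0) for x in e])"
```

```text
0.8 [array([470., 343.]), array([433., 157.])] [array([195., 357.]), array([305., 312.])]
0.7 [array([501., 340.]), array([465., 157.])] [array([210., 391.]), array([320., 345.])]
0.6 [array([528., 337.]), array([492., 158.])] [array([223., 425.]), array([332., 378.])]
0.5 [array([549., 336.]), array([514., 160.])] [array([235., 459.]), array([343., 411.])]
0.4 [array([566., 336.]), array([531., 163.])] [array([245., 492.]), array([352., 444.])]
```

The dial crop shows the peak hand at (285,212), well inside the green. The lever is at about 0.69 rad. I'll press down on the bar top, following the arc.

Call:
apply_moves(
  commands=[
    {"grip":0,"dp":[0,1,25],"yaw":0},
    {"grip":0,"dp":[0,2,40],"yaw":0},
    {"grip":0,"dp":[0,8,50],"yaw":0},
    {"grip":0,"dp":[0,14,59],"yaw":0},
    {"grip":0,"dp":[0,20,68],"yaw":0},
    {"grip":0,"dp":[0,26,78],"yaw":0},
    {"grip":0,"dp":[0,31,88],"yaw":0},
    {"grip":0,"dp":[0,36,99],"yaw":0},
    {"grip":0,"dp":[0,40,110],"yaw":0},
    {"grip":0,"dp":[0,43,118],"yaw":0},
    {"grip":0,"dp":[0,43,118],"yaw":0},
  ],
  newtons=20,
)

```text
time_s: 27.1
tcp_pos: [0.5806, -0.1135, 0.1894]
eef_rot: [-180.0, 0.1, 11.7]
contact_force: [0.6, -0.4, 1.6]
gripper_width: 0.0004
```

```bash
python3 -c "
from h import *
l=lev();print(l,'ang',np.arcsin((l['tcp'][2]-.009-.111)/.23)); s=cap('side');t=cap('top'); crop(s,225,165,295,220,9,'s17'); crop(t,225,175,345,255,6,'t17')
for a in (.25,.2,.15,.1,.05,.02,.01,0): 
  g=grip(a); g[:2]+=TYv*.025; print(a,goto(g+[0,0,.009])[0])"
```

```text
{'tcp': array([ 0.5806, -0.1135,  0.1894]), 'F': array([ 0.6, -0.4,  1.6]), 'w': 0.0004, 'rad': np.float64(0.2399), 'ang': np.float64(0.4182), 'lat': np.float64(0.0254)} ang 0.3065162820193094
0.25 [-1.   3.7 13.6]
0.2 [-1.   6.2 24.8]
0.15 [-1.   8.2 36.1]
0.1 [-1.   9.7 47.5]
0.05 [-1.  10.5 59. ]
0.02 [-1.  10.8 65.9]
0.01 [-1.  10.8 68.2]
0 [-1.  10.8 70.5]
```

View pics/s17.png

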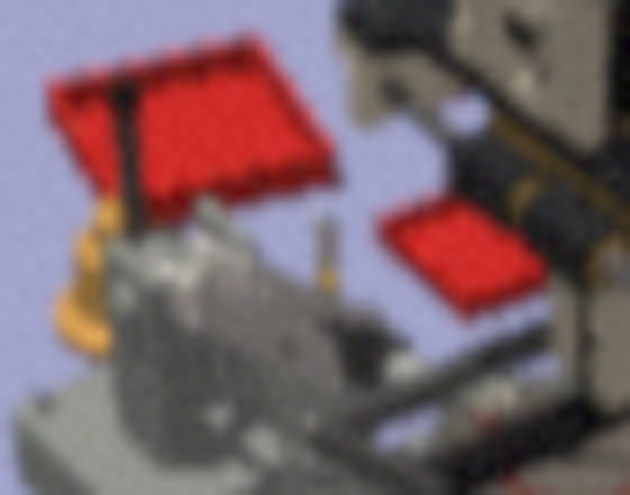

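View pics/t17.png

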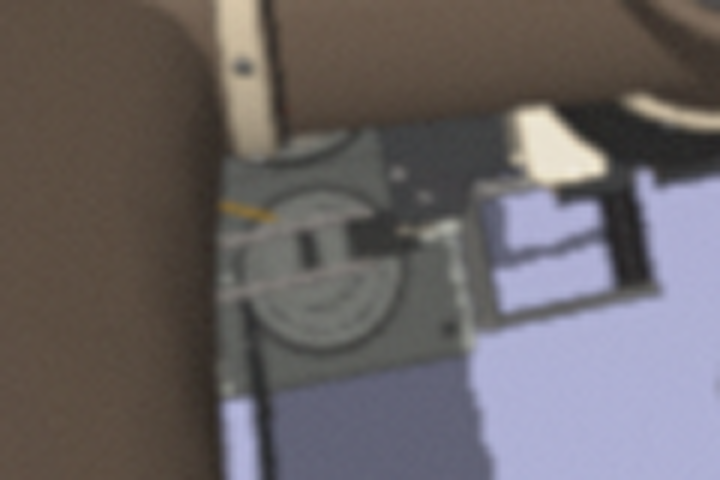

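The side crop now shows the height scale unobstructed. The strip is at crop (326,225–295), with the yellow pointer on it at (326,275). Continuing down.

Call:
apply_moves(
  commands=[
    {"grip":0,"dp":[0,2,7],"yaw":0},
    {"grip":0,"dp":[0,3.7,13.6],"yaw":0},
    {"grip":0,"dp":[0,5,19],"yaw":0},
    {"grip":0,"dp":[0,6.2,25],"yaw":0},
    {"grip":0,"dp":[0,7,30],"yaw":0},
    {"grip":0,"dp":[0,8.2,36],"yaw":0},
    {"grip":0,"dp":[0,9,42],"yaw":0},
    {"grip":0,"dp":[0,9.7,47.5],"yaw":0},
    {"grip":0,"dp":[0,9.7,47.5],"yaw":0},
  ],
)

```text
time_s: 28.32
tcp_pos: [0.5834, -0.1238, 0.1433]
eef_rot: [179.9, -0.0, 11.7]
contact_force: [0.8, -4.6, 5.2]
gripper_width: 0.0006
```

```bash
python3 -c "
from h import *
l=lev();a=np.arcsin((l['tcp'][2]-.009-.111)/.23);print(l,'ang',a,'pad',.089+.095*np.sin(a)); s=cap('side'); crop(s,245,180,285,215,15,'s18')
p=W(-.064,.043)
print([np.round((proj(s,(*p,z))+.5-[245,180])*15) for z in (.135,.089+.095*np.sin(a),.089)])
for a in (.05,.02,.01,0): 
  g=grip(a); g[:2]+=TYv*.025; print(a,goto(g+[0,0,.009])[0])"
```

```text
{'tcp': array([ 0.5834, -0.1238,  0.1433]), 'F': array([ 0.8, -4.6,  5.2]), 'w': 0.0006, 'rad': np.float64(0.2355), 'ang': np.float64(0.2195), 'lat': np.float64(0.0261)} ang 0.10147842679628369 pad 0.09862391304347826
[array([241., 155.]), array([247., 289.]), array([248., 323.])]
0.05 [-1.1 -0.  11.8]
0.02 [-1.1  0.2 18.7]
0.01 [-1.1  0.2 21. ]
0 [-1.1  0.3 23.3]
```

View pics/s18.png

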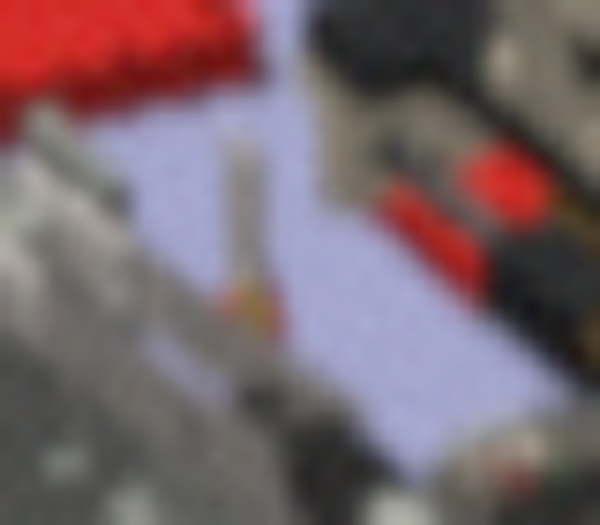

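Call:
apply_moves(
  commands=[
    {"grip":0,"dp":[0,0,5],"yaw":0},
    {"grip":0,"dp":[0,0,10],"yaw":0},
    {"grip":0,"dp":[0,0,14],"yaw":0},
    {"grip":0,"dp":[0,0,18],"yaw":0},
    {"grip":0,"dp":[0,0,20],"yaw":0},
    {"grip":0,"dp":[0,0,20],"yaw":0},
  ],
)

```text
time_s: 29.12
tcp_pos: [0.5839, -0.1251, 0.1248]
eef_rot: [179.8, -0.1, 11.7]
contact_force: [-1.6, -10.9, 12.0]
gripper_width: 0.0005
```

```bash
python3 -c "
from h import *
l=lev();a=np.arcsin((l['tcp'][2]-.009-.111)/.23);print(l,'ang',a,'pad',.089+.095*np.sin(a)); s=cap('side'); crop(s,245,180,285,215,15,'s19')
crop(s,270,180,340,240,8,'s19d')
for a in (.02,.01,0,-.01): 
  g=grip(a); g[:2]+=TYv*.025; print(a,goto(g+[0,0,.009])[0])"
```

```text
{'tcp': array([ 0.5839, -0.1251,  0.1248]), 'F': array([ -1.6, -10.9,  12. ]), 'w': 0.0005, 'rad': np.float64(0.2336), 'ang': np.float64(0.1411), 'lat': np.float64(0.0263)} ang 0.020871080431780174 pad 0.09098260869565217
0.02 [-1.2 -1.3  0.2]
0.01 [-1.2 -1.3  2.5]
0 [-1.2 -1.3  4.8]
-0.01 [-1.2 -1.3  7.1]
```

View pics/s19.png

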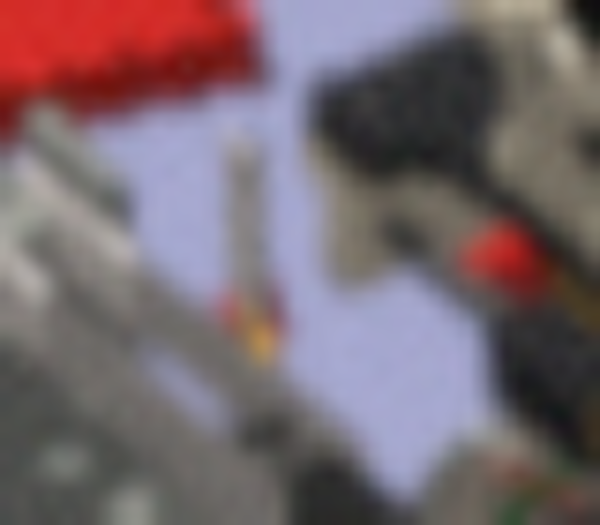

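View pics/s19d.png

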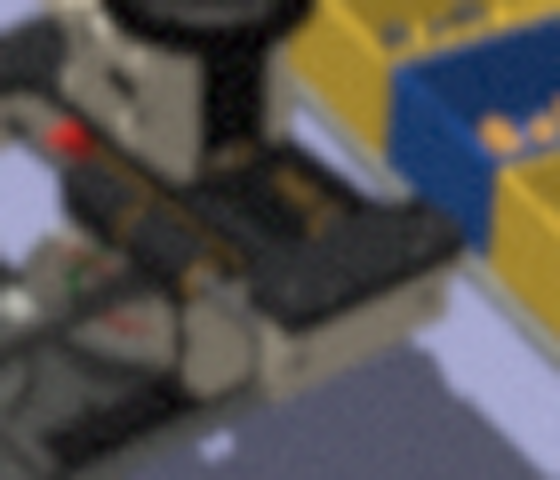

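```bash
python3 -c "
from h import *
S=[cap('side') for _ in range(8)]
m=np.mean([c['bgr'].astype(float) for c in S],0); np.save('mk2.npy',m)
c=S[0]; c['bgr']=np.clip(m,0,255).astype(np.uint8); crop(c,252,184,272,206,27,'s20')
for y in range(184,208): print(y,[tuple(int(k) for k in m[y,x]) for x in (258,259,260,261,262,263,264)])
print(lev())"
```

```text
184 [(23, 24, 111), (26, 25, 115), (33, 32, 119), (52, 45, 111), (106, 86, 113), (169, 137, 140), (197, 160, 158)]
185 [(51, 43, 111), (75, 62, 123), (85, 69, 124), (93, 76, 116), (122, 99, 119), (173, 140, 142), (192, 155, 153)]
186 [(112, 91, 120), (146, 118, 141), (157, 128, 144), (158, 128, 139), (170, 137, 144), (192, 155, 155), (190, 154, 152)]
187 [(171, 139, 144), (188, 154, 157), (195, 160, 161), (195, 159, 159), (198, 160, 160), (203, 164, 162), (189, 154, 152)]
188 [(197, 161, 160), (197, 165, 165), (196, 167, 168), (192, 161, 161), (199, 163, 161), (204, 166, 164), (188, 153, 151)]
189 [(202, 164, 163), (191, 163, 163), (176, 160, 163), (172, 156, 160), (181, 153, 152), (198, 162, 160), (188, 156, 155)]
190 [(204, 166, 165), (188, 159, 159), (155, 146, 150), (145, 141, 145), (162, 141, 143), (194, 159, 157), (190, 159, 158)]
191 [(205, 167, 165), (190, 158, 158), (145, 136, 140), (126, 124, 128), (152, 135, 136), (193, 159, 159), (195, 162, 161)]
192 [(205, 166, 164), (190, 158, 157), (145, 137, 140), (124, 123, 128), (152, 136, 138), (194, 160, 159), (202, 166, 164)]
193
[... 1304 characters left out ...]
, 135, 165), (133, 138, 159), (184, 154, 158)]
204 [(113, 111, 114), (104, 105, 110), (102, 106, 111), (103, 112, 120), (106, 120, 134), (136, 132, 140), (178, 150, 151)]
205 [(140, 126, 128), (117, 114, 117), (104, 106, 110), (103, 106, 111), (107, 110, 114), (123, 118, 123), (154, 135, 137)]
206 [(162, 140, 140), (138, 125, 127), (113, 110, 114), (101, 104, 107), (100, 102, 106), (105, 105, 109), (124, 117, 120)]
207 [(155, 136, 137), (148, 130, 131), (120, 111, 113), (95, 94, 97), (84, 86, 89), (85, 86, 89), (95, 95, 99)]
{'tcp': array([ 0.5838, -0.1251,  0.1248]), 'F': array([ -1.5, -11.2,  12. ]), 'w': 0.0, 'rad': np.float64(0.2336), 'ang': np.float64(0.1409), 'lat': np.float64(0.0262)}
```

View pics/s20.png

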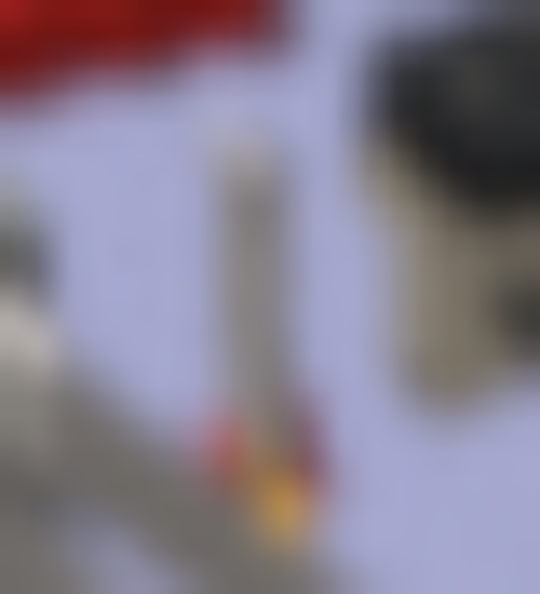

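Relative to the scale's top (135 mm), the mark's centre works out at about 88–89 mm. The pad is at 91.0 mm by fingertip height. I'll go down 5.5 mm at the bar, to about 88.7 mm, and hold.

Call:
apply_moves(
  commands=[
    {"grip":0,"dp":[0,0.5,2],"yaw":0},
    {"grip":0,"dp":[0,1,4],"yaw":0},
    {"grip":0,"dp":[0,1,5.5],"yaw":0},
    {"grip":0,"dp":[0,1,5.5],"yaw":0},
  ],
)

```text
time_s: 30.08
tcp_pos: [0.5839, -0.1255, 0.1194]
eef_rot: [179.9, -0.1, 11.7]
contact_force: [-2.0, -8.1, 13.7]
gripper_width: 0.0006
```

```bash
python3 -c "
from h import *
l=lev();a=np.arcsin((l['tcp'][2]-.009-.111)/.23);print(l,'ang',a,'pad',.089+.095*np.sin(a)); s=cap('side'); crop(s,252,184,272,206,27,'s21')"
```

```text
{'tcp': array([ 0.5839, -0.1255,  0.1194]), 'F': array([-2. , -8.1, 13.7]), 'w': 0.0006, 'rad': np.float64(0.2333), 'ang': np.float64(0.1178), 'lat': np.float64(0.0263)} ang -0.0026086986110059737 pad 0.08875217391304348
```

View pics/s21.png

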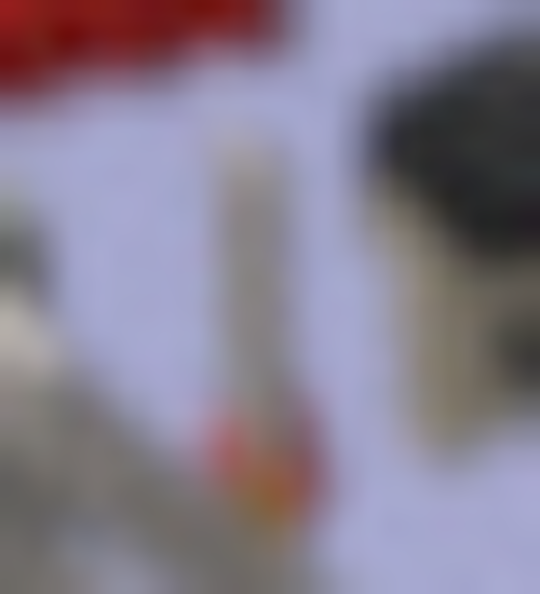

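The crop shows the yellow pointer blended into the red clip at about (275,490), so it's level with the mark. Holding still.

Call:
apply_moves(
  commands=[
    {"grip":0,"dp":[0,0,0],"yaw":0},
    {"grip":0,"dp":[0,0,0],"yaw":0},
    {"grip":0,"dp":[0,0,0],"yaw":0},
    {"grip":0,"dp":[0,0,0],"yaw":0},
    {"grip":0,"dp":[0,0,0],"yaw":0},
    {"grip":0,"dp":[0,0,0],"yaw":0},
  ],
)

```text
time_s: 30.88
tcp_pos: [0.5839, -0.1255, 0.1194]
eef_rot: [179.9, -0.1, 11.7]
contact_force: [-2.4, -7.5, 13.4]
gripper_width: 0.0006
```

```bash
python3 -c "
from h import *
l=lev();a=np.arcsin((l['tcp'][2]-.009-.111)/.23);print(l,'ang',a,'pad',.089+.095*np.sin(a))
t=cap('top');s=cap('side'); crop(t,225,155,345,255,6,'t22'); crop(s,245,180,305,230,10,'s22')
for a in (.05,.1,.15,.2,.25,.3,.35,.4): 
  g=grip(a); g[:2]+=TYv*.025; print(a,goto(g+[0,0,.009])[0])"
```

```text
{'tcp': array([ 0.5839, -0.1255,  0.1194]), 'F': array([-2.4, -7.5, 13.4]), 'w': 0.0006, 'rad': np.float64(0.2333), 'ang': np.float64(0.1177), 'lat': np.float64(0.0262)} ang -0.0026086986110059737 pad 0.08875217391304348
0.05 [ -1.2  -2.  -12.1]
0.1 [ -1.2  -2.8 -23.6]
0.15 [ -1.2  -4.3 -35. ]
0.2 [ -1.2  -6.3 -46.3]
0.25 [ -1.2  -8.8 -57.5]
0.3 [ -1.2 -11.9 -68.6]
0.35 [ -1.2 -15.6 -79.5]
0.4 [ -1.2 -19.8 -90.2]
```

View pics/t22.png

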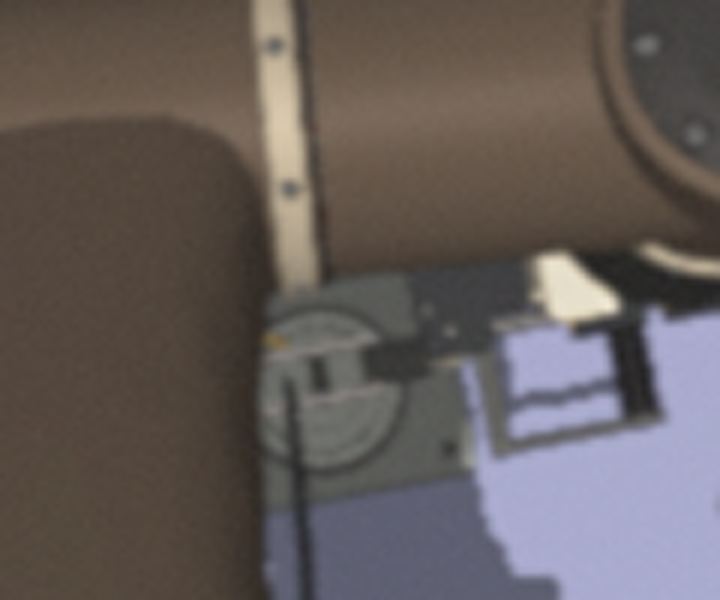

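View pics/s22.png

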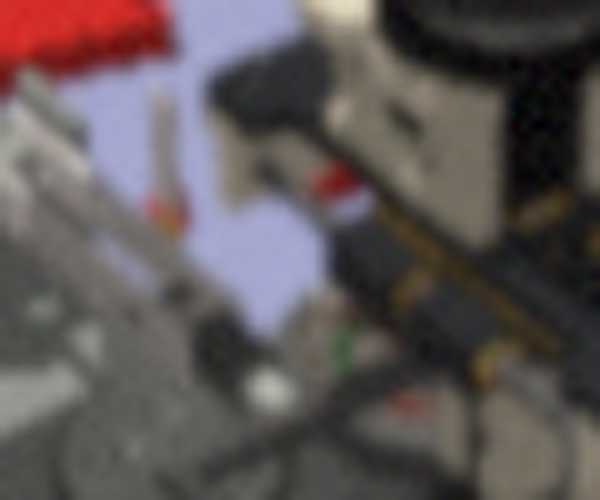

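Call:
apply_moves(
  commands=[
    {"grip":0,"dp":[0,0,-4],"yaw":0},
    {"grip":0,"dp":[0,-1,-9],"yaw":0},
    {"grip":0,"dp":[0,-2,-15],"yaw":0},
    {"grip":0,"dp":[0,-2.5,-21],"yaw":0},
    {"grip":0,"dp":[0,-3,-27],"yaw":0},
    {"grip":0,"dp":[0,-4,-33],"yaw":0},
    {"grip":0,"dp":[0,-5,-39],"yaw":0},
    {"grip":0,"dp":[0,-6,-46],"yaw":0},
    {"grip":0.3,"dp":[0,-6,-70],"yaw":0},
    {"grip":0.5,"dp":[-12,-6,-100],"yaw":0},
    {"grip":0.5,"dp":[-24,-6,-100],"yaw":0},
    {"grip":0.5,"dp":[-24,-6,-100],"yaw":0},
  ],
)

```text
time_s: 32.48
tcp_pos: [0.5575, -0.1227, 0.2172]
eef_rot: [-180.0, 0.0, 11.7]
contact_force: [1.2, -0.3, -1.0]
gripper_width: 0.0348
```

```bash
python3 -c "
from h import *
print(lev());s=cap('side'); crop(s,215,120,335,240,5,'s23',[proj(s,grip(a)) for a in (.1,.2,.3)])
for a in (.15,.2,.25): print(a,goto(grip(a)-[0,0,.019],11.7))"
```

```text
{'tcp': array([ 0.5575, -0.1227,  0.2172]), 'F': array([ 1.2, -0.3, -1. ]), 'w': 0.0348, 'rad': np.float64(0.2563), 'ang': np.float64(0.5105), 'lat': np.float64(0.001)}
0.15 (array([-1.3,  3.7, 90.5]), np.float64(-0.0))
0.2 (array([-1.3,  1.7, 79.2]), np.float64(-0.0))
0.25 (array([-1.3, -0.9, 68. ]), np.float64(-0.0))
```

View pics/s23.png

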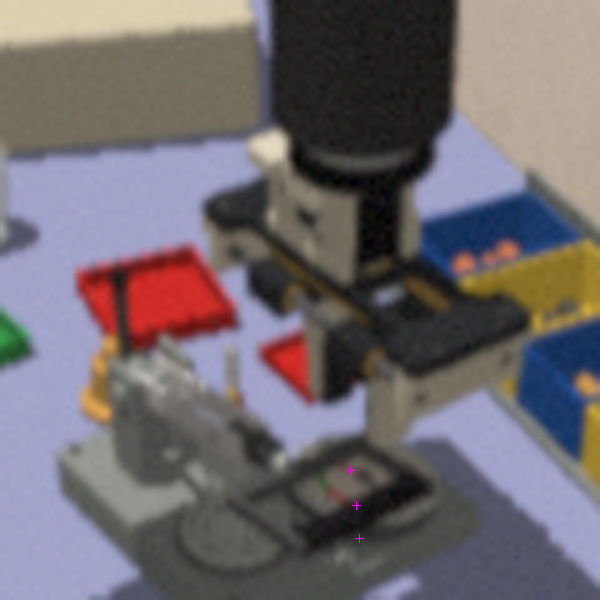

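The bar spans (300,530)–(425,490), so the lever rests at about 0.19 rad, and the dial is visible through the handle. I'll regrip the bar there.

Call:
apply_moves(
  commands=[
    {"grip":0.5,"dp":[-1.3,2,30],"yaw":0},
    {"grip":0.5,"dp":[-1.3,2,60],"yaw":0},
    {"grip":0.5,"dp":[-1.3,2,80],"yaw":0},
    {"grip":0.5,"dp":[-1.3,2,80],"yaw":0},
    {"grip":0,"dp":[-1.3,2,80],"yaw":0},
    {"grip":0,"dp":[-1.3,2,80],"yaw":0},
    {"grip":0,"dp":[-1.3,2,80],"yaw":0},
    {"grip":0,"dp":[-1.3,2,80],"yaw":0},
    {"grip":0,"dp":[-1.3,2,80],"yaw":0},
  ],
  newtons=25,
)

```text
time_s: 33.65
tcp_pos: [0.558, -0.1248, 0.1381]
eef_rot: [-180.0, -0.1, 11.7]
contact_force: [-1.5, 3.6, 4.1]
gripper_width: 0.0169
```

```bash
python3 -c "
from h import *
print(lev());
b=goto(grip(.19)-[0,0,.019])[0]
for a in (.25,.35,.45,.55,.65,.75,.85,.95,1.05,1.15,1.25,1.35,1.45,1.55,1.65,1.75,1.8): print(a,np.round(goto(grip(a)-[0,0,.019])[0]-b,1))"
```

```text
{'tcp': array([ 0.558 , -0.1248,  0.1381]), 'F': array([-1.5,  3.6,  4.1]), 'w': 0.0169, 'rad': np.float64(0.2304), 'ang': np.float64(0.2014), 'lat': np.float64(0.0011)}
0.25 [  0.   -3.  -13.5]
0.35 [  0.   -9.8 -35.5]
0.45 [  0.  -18.8 -56.6]
0.55 [  0.1 -29.8 -76.8]
0.65 [  0.1 -42.8 -95.8]
0.75 [ 1.000e-01 -5.760e+01 -1.134e+02]
0.85 [ 1.000e-01 -7.410e+01 -1.294e+02]
0.95 [ 1.000e-01 -9.210e+01 -1.437e+02]
1.05 [ 1.000e-01 -1.114e+02 -1.561e+02]
1.15 [ 1.000e-01 -1.319e+02 -1.665e+02]
1.25 [ 1.000e-01 -1.533e+02 -1.749e+02]
1.35 [ 1.000e-01 -1.755e+02 -1.810e+02]
1.45 [ 1.000e-01 -1.981e+02 -1.849e+02]
1.55 [ 1.000e-01 -2.211e+02 -1.865e+02]
1.65 [ 1.000e-01 -2.441e+02 -1.859e+02]
1.75 [ 1.000e-01 -2.669e+02 -1.829e+02]
1.8 [ 1.000e-01 -2.781e+02 -1.806e+02]
```

Call:
apply_moves(
  commands=[
    {"grip":0,"dp":[0,-3,-13],"yaw":0},
    {"grip":0,"dp":[0,-10,-35],"yaw":0},
    {"grip":0,"dp":[0,-19,-56],"yaw":0},
    {"grip":0,"dp":[0,-30,-76],"yaw":0},
    {"grip":0,"dp":[0,-43,-95],"yaw":0},
    {"grip":0,"dp":[0,-57.5,-112],"yaw":0},
    {"grip":0,"dp":[0,-74,-128],"yaw":0},
    {"grip":0,"dp":[0,-92,-142],"yaw":0},
    {"grip":0,"dp":[0,-111,-154],"yaw":0},
    {"grip":0,"dp":[0,-132,-164],"yaw":0},
    {"grip":0,"dp":[0,-153,-172],"yaw":0},
    {"grip":0,"dp":[0,-175,-178],"yaw":0},
  ],
)

```text
time_s: 35.15
tcp_pos: [0.5246, 0.0411, 0.3252]
eef_rot: [179.4, -0.6, 11.7]
contact_force: [-4.9, -15.2, 35.9]
gripper_width: 0.0172
```

```bash
python3 -c "
from h import *
print(lev());
for a in (1.35,1.45,1.55,1.65,1.75,1.8): print(a,np.round(goto(grip(a)-[0,0,.019])[0],1))"
```

```text
{'tcp': array([0.5246, 0.0411, 0.3252]), 'F': array([ -4.9, -15.2,  35.9]), 'w': 0.0172, 'rad': np.float64(0.2399), 'ang': np.float64(1.3332), 'lat': np.float64(0.002)}
1.35 [-2.  -6.1  8.7]
1.45 [ -2.  -28.7   4.8]
1.55 [ -2.  -51.7   3.2]
1.65 [ -2.  -74.7   3.9]
1.75 [ -2.  -97.5   6.8]
1.8 [  -2.  -108.7    9.2]
```

The bar rolled about 10 mm along the pads, leaving 36 N of friction on the tool. I'll loosen the grip to a cage, re-seat it, and push the lever back loosely.

Call:
apply_moves(
  commands=[
    {"grip":0.3,"dp":[0,0,0],"yaw":0},
    {"grip":0.32,"dp":[0,0,0],"yaw":0},
    {"grip":0.32,"dp":[0,0,0],"yaw":0},
    {"grip":0.32,"dp":[0,0,0],"yaw":0},
  ],
)

```text
time_s: 35.65
tcp_pos: [0.5221, 0.046, 0.315]
eef_rot: [180.0, 0.1, 11.7]
contact_force: [-0.1, -0.2, 0.7]
gripper_width: 0.028
```

```bash
python3 -c "
from h import *
print(lev());s=cap('side'); crop(s,190,80,325,240,3.5,'s24',[proj(s,grip(a)) for a in (1.3,1.4)])
for a in (1.35,1.45,1.55,1.65,1.75,1.8): print(a,np.round(goto(grip(a)-[0,0,.019])[0],1))"
```

```text
{'tcp': array([0.5221, 0.046 , 0.315 ]), 'F': array([-0.1, -0.2,  0.7]), 'w': 0.028, 'rad': np.float64(0.2288), 'ang': np.float64(1.3452), 'lat': np.float64(0.0005)}
1.35 [-0.6 -0.8 -1.4]
1.45 [ -0.6 -23.4  -5.3]
1.55 [ -0.6 -46.4  -7. ]
1.65 [ -0.6 -69.3  -6.3]
1.75 [ -0.6 -92.1  -3.3]
1.8 [  -0.6 -103.4   -1. ]
```

View pics/s24.png

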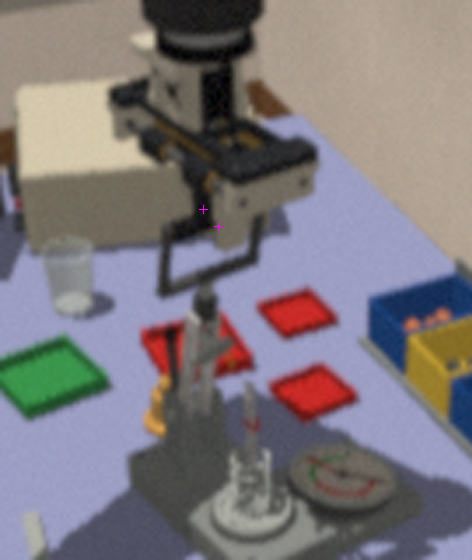

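Call:
apply_moves(
  commands=[
    {"grip":0.32,"dp":[0,-22,-5],"yaw":0},
    {"grip":0.32,"dp":[0,-44,-7],"yaw":0},
    {"grip":0.32,"dp":[0,-66,-6],"yaw":0},
    {"grip":0.32,"dp":[0,-86,-4],"yaw":0},
    {"grip":0.32,"dp":[0,-103,-1],"yaw":0},
    {"grip":0.32,"dp":[0,-107,-1],"yaw":0},
    {"grip":0.32,"dp":[0,-107,-1],"yaw":0},
    {"grip":0.4,"dp":[0,-103,-1],"yaw":0},
    {"grip":0.4,"dp":[0,-103,-40],"yaw":0},
    {"grip":1,"dp":[0,-103,-90],"yaw":0},
    {"grip":1,"dp":[0,-103,-120],"yaw":0},
  ],
)

```text
time_s: 37.08
tcp_pos: [0.5018, 0.1464, 0.4383]
eef_rot: [-179.9, -0.2, 11.7]
contact_force: [0.9, 0.3, -1.4]
gripper_width: 0.0496
```

```bash
python3 -c "
from h import *
print(lev());s=cap('side');t=cap('top'); crop(s,190,80,325,240,3.5,'s25',[proj(s,grip(1.8))]); crop(t,215,155,325,255,6,'t25')
crop(s,250,180,310,235,10,'s25b',[proj(s,(.5308,.0031,.11))])
print(goto((.5308,.0031,.2),-78.3))"
```

```text
{'tcp': array([0.5018, 0.1464, 0.4383]), 'F': array([ 0.9,  0.3, -1.4]), 'w': 0.0496, 'rad': np.float64(0.3501), 'ang': np.float64(1.7178), 'lat': np.float64(0.001)}
(array([ -1.3, 146.3, 239.4]), np.float64(1.57))
```

View pics/s25.png

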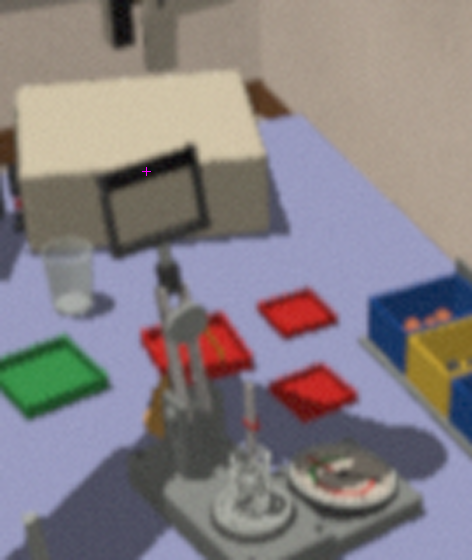

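View pics/t25.png

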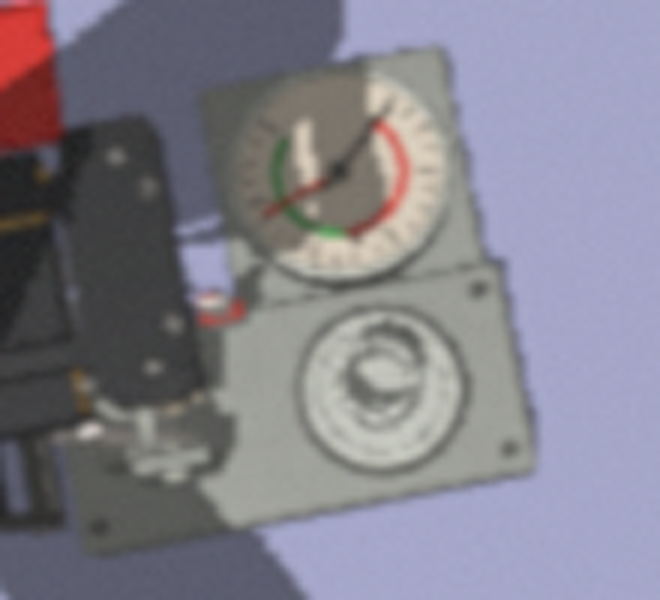

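View pics/s25b.png

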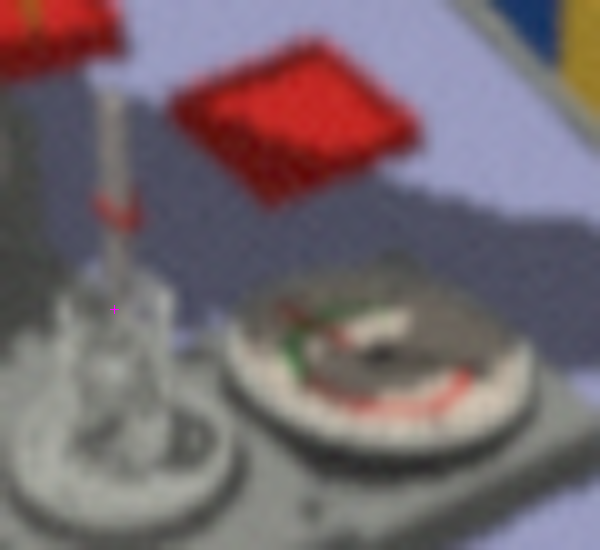

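The peak hand at (268,213), with zero at (385,115) and the dial centre at (338,172), has turned about 200° = 3.49 rad, or roughly 37 N. That's a pass, so the green tray. The spring still stands centred on the plate and the lever is back at about 1.8. Now I'll pick the spring up.

Call:
apply_moves(
  commands=[
    {"grip":1,"dp":[0,20,0],"yaw":0.17},
    {"grip":1,"dp":[0,50,0],"yaw":0.35},
    {"grip":1,"dp":[0,80,0],"yaw":0.52},
    {"grip":1,"dp":[0,110,0],"yaw":0.7},
    {"grip":1,"dp":[0,140,0],"yaw":0.87},
    {"grip":1,"dp":[-1,160,40],"yaw":1.05},
    {"grip":1,"dp":[-1,165,80],"yaw":1.22},
    {"grip":1,"dp":[-1,160,120],"yaw":1.4},
    {"grip":1,"dp":[-1,150,170],"yaw":1.57},
    {"grip":1,"dp":[-1.3,146,220],"yaw":1.57},
    {"grip":1,"dp":[-1.3,146,240],"yaw":1.57},
    {"grip":1,"dp":[-1.3,146,240],"yaw":1.57},
  ],
)

```text
time_s: 38.67
tcp_pos: [0.5284, 0.003, 0.1937]
eef_rot: [179.8, -0.0, -78.3]
contact_force: [-0.5, -0.1, 0.2]
gripper_width: 0.0877
```

```bash
python3 -c "
from h import *
st=get_state();print(st['tcp_pos'],st['eef_rot'])
s=cap('side'); crop(s,200,110,320,240,4.5,'s26',[proj(s,(.5308,.0031,.11))])
print(goto((.5308,.0031,.0815),-78.3))"
```

```text
[0.52837518 0.00300492 0.19366828] [ 1.79772845e+02 -1.74215081e-02 -7.82904460e+01]
(array([  0.5,  -1.3, 113.8]), np.float64(0.0))
```

View pics/s26.png

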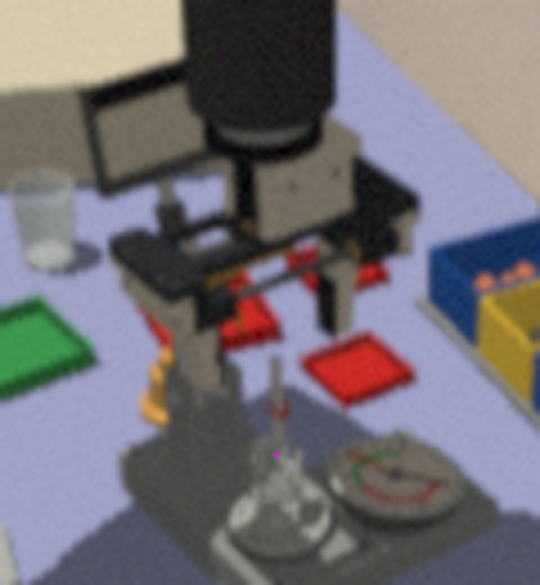

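Call:
apply_moves(
  commands=[
    {"grip":1,"dp":[0,-2,30],"yaw":0},
    {"grip":1,"dp":[0,-2,60],"yaw":0},
    {"grip":1,"dp":[0,-2,90],"yaw":0},
    {"grip":1,"dp":[0,-2,110],"yaw":0},
    {"grip":1,"dp":[0,-2,111],"yaw":0},
    {"grip":0.6,"dp":[0,-2,111],"yaw":0},
    {"grip":0.3,"dp":[0,-2,111],"yaw":0},
    {"grip":0.3,"dp":[0,-2,111],"yaw":0},
    {"grip":0.3,"dp":[0,-2,111],"yaw":0},
    {"grip":0.3,"dp":[0,-2,111],"yaw":0},
    {"grip":0.3,"dp":[0,-2,111],"yaw":0},
    {"grip":0.3,"dp":[0,-2,111],"yaw":0},
  ],
  newtons=12,
)

```text
time_s: 40.22
tcp_pos: [0.5316, 0.0042, 0.0845]
eef_rot: [180.0, -0.0, -78.3]
contact_force: [0.1, -0.0, 0.3]
gripper_width: 0.0357
```

```bash
python3 -c "
from h import *
st=get_state();print(st['tcp_pos'],st['eef_rot'],st['gripper_width'],st['contact_force'],np.round(st['joints']))
s=cap('side'); crop(s,200,110,320,240,4.5,'s27')
print(goto((.5308,.0031,.2)),goto((.428,.341,.2),-78.3),goto((.428,.341,.04)))"
```

```text
[0.53163102 0.00417841 0.08450123] [ 1.79992632e+02 -2.46182010e-03 -7.82536569e+01] 0.03566679422401718 [ 0.1230024  -0.00265421  0.30248963] [ 22.  15. -28.   0. -47. -10.]
(array([   0.9,    1.1, -115.5]), 0) (array([-350.8,   32.9, -115.5]), np.float64(0.001)) (array([-350.8,   32.9,   44.5]), 0)
```

View pics/s27.png

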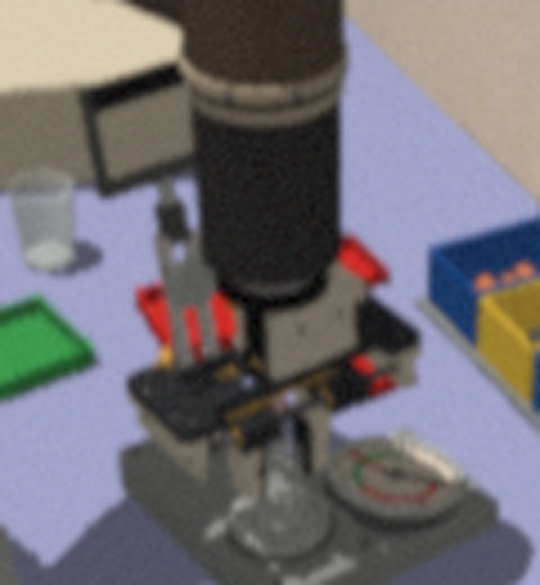

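Call:
apply_moves(
  commands=[
    {"grip":0.3,"dp":[0,0,-25],"yaw":0},
    {"grip":0.3,"dp":[3,0,-70],"yaw":0},
    {"grip":0.3,"dp":[8,0,-120],"yaw":0},
    {"grip":0.3,"dp":[8,0,-170],"yaw":0},
    {"grip":0.3,"dp":[8,0,-220],"yaw":0},
    {"grip":0.3,"dp":[8,0,-270],"yaw":0},
    {"grip":0.3,"dp":[8,0,-315],"yaw":0},
    {"grip":0.3,"dp":[8,0,-345],"yaw":0},
    {"grip":0.3,"dp":[-20,3,-345],"yaw":0},
    {"grip":0.3,"dp":[-60,7,-345],"yaw":0},
    {"grip":0.3,"dp":[-105,12,-345],"yaw":0},
    {"grip":0.3,"dp":[-150,16,-345],"yaw":0},
  ],
)

```text
time_s: 41.78
tcp_pos: [0.4848, 0.1489, 0.4294]
eef_rot: [180.0, 0.0, -78.3]
contact_force: [0.9, 0.1, -0.5]
gripper_width: 0.0356
```

```bash
python3 -c "
from h import *
st=get_state();print(st['tcp_pos'],st['eef_rot'],st['gripper_width'],np.round(st['joints']))
print(goto((.428,.341,.43),-78.3),goto((.428,.341,.06)))"
```

```text
[0.48477396 0.14888296 0.42944342] [ 1.79997490e+02  8.31250272e-03 -7.82794296e+01] 0.035620985216583204 [ 39.   1.   1.  -0. -91. -28.]
(array([-199.6,   16.6,   -0.6]), np.float64(0.0)) (array([-199.6,   16.6,  369.4]), 0)
```

Call:
apply_moves(
  commands=[
    {"grip":0.3,"dp":[-45,4,0],"yaw":0},
    {"grip":0.3,"dp":[-90,8,0],"yaw":0},
    {"grip":0.3,"dp":[-135,12,0],"yaw":0},
    {"grip":0.3,"dp":[-175,15,20],"yaw":0},
    {"grip":0.3,"dp":[-199,16.5,65],"yaw":0},
    {"grip":0.3,"dp":[-199.5,16.5,115],"yaw":0},
    {"grip":0.3,"dp":[-199.5,16.5,165],"yaw":0},
    {"grip":0.3,"dp":[-199.5,16.5,215],"yaw":0},
    {"grip":0.3,"dp":[-199.5,16.5,265],"yaw":0},
    {"grip":0.3,"dp":[-199.5,16.5,310],"yaw":0},
    {"grip":0.3,"dp":[-199.5,16.5,340],"yaw":0},
    {"grip":0.3,"dp":[-199.5,16.5,340],"yaw":0},
  ],
)

```text
time_s: 43.28
tcp_pos: [0.4276, 0.3382, 0.0873]
eef_rot: [179.8, -0.2, -78.3]
contact_force: [-0.5, -1.0, 0.0]
gripper_width: 0.0355
```

```bash
python3 -c "
from h import *
st=get_state();p=st['tcp_pos'];print(p,st['eef_rot'],st['gripper_width'])
s=cap('side');b=p-[0,0,.0345]; crop(s,150,110,270,240,4.5,'s30',[proj(s,b),proj(s,(.428,.341,.004))])
print(goto((.428,.341,.0385),-78.3))"
```

```text
[0.4276419  0.33822826 0.0873226 ] [179.78139539  -0.21033585 -78.27069575] 0.03551189920169456
(array([-1.7,  0.2, 50.7]), np.float64(0.001))
```

View pics/s30.png

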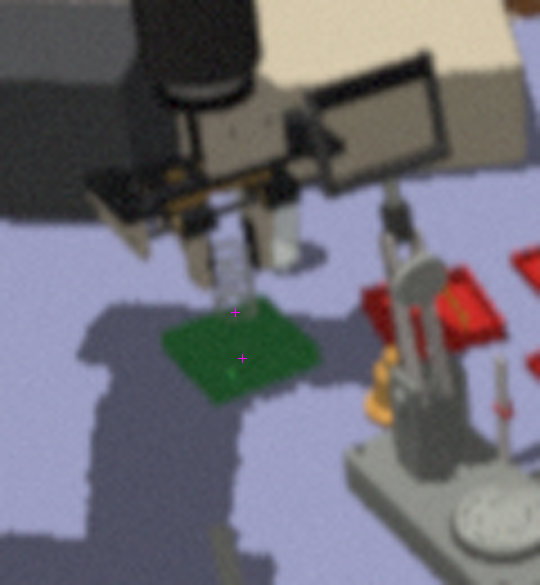

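Call:
apply_moves(
  commands=[
    {"grip":0.3,"dp":[-1,0,15],"yaw":0},
    {"grip":0.3,"dp":[-1,0,30],"yaw":0},
    {"grip":0.3,"dp":[-1,0,40],"yaw":0},
    {"grip":0.3,"dp":[-1,0,45],"yaw":0},
    {"grip":0.3,"dp":[-1,0,45],"yaw":0},
  ],
)

```text
time_s: 43.95
tcp_pos: [0.4284, 0.3406, 0.0442]
eef_rot: [180.0, -0.0, -78.3]
contact_force: [-0.2, -0.4, -1.7]
gripper_width: 0.0357
```

```bash
python3 -c "
from h import *
st=get_state();p=st['tcp_pos'];print(p,st['eef_rot'],st['gripper_width'],st['contact_force'])
print(goto((.428,.341,.0385),-78.3))"
```

```text
[0.4284394  0.3405882  0.04418422] [ 1.79974889e+02 -3.14079759e-02 -7.82521940e+01] 0.03569077877497909 [-0.20822236 -0.37541014 -1.69579389]
(array([-0.5,  0.3,  5.7]), np.float64(0.001))
```

Call:
apply_moves(
  commands=[
    {"grip":0.3,"dp":[0,0,3],"yaw":0},
    {"grip":0.3,"dp":[0,0,5.5],"yaw":0},
    {"grip":0.3,"dp":[0,0,6],"yaw":0},
    {"grip":0.3,"dp":[0,0,6],"yaw":0},
    {"grip":0.5,"dp":[0,0,6],"yaw":0},
    {"grip":0.7,"dp":[0,0,6],"yaw":0},
    {"grip":1,"dp":[0,0,6],"yaw":0},
    {"grip":1,"dp":[0,0,6],"yaw":0},
    {"grip":1,"dp":[0,0,6],"yaw":0},
    {"grip":1,"dp":[0,0,6],"yaw":0},
    {"grip":1,"dp":[0,0,-40],"yaw":0},
    {"grip":1,"dp":[0,0,-90],"yaw":0},
  ],
)

```text
time_s: 45.45
tcp_pos: [0.4281, 0.3402, 0.135]
eef_rot: [179.9, -0.1, -78.3]
contact_force: [0.4, 1.3, -0.1]
gripper_width: 0.0876
```

Call:
apply_moves(
  commands=[
    {"grip":1,"dp":[0,0,-50],"yaw":0},
    {"grip":1,"dp":[-40,0,-100],"yaw":0},
    {"grip":1,"dp":[-90,30,-120],"yaw":0},
    {"grip":1,"dp":[-140,60,-120],"yaw":0},
    {"grip":1,"dp":[-190,90,-120],"yaw":0},
    {"grip":1,"dp":[-240,110,-120],"yaw":0},
    {"grip":1,"dp":[-240,110,-120],"yaw":0},
    {"grip":1,"dp":[-240,110,-120],"yaw":0},
  ],
)

```text
time_s: 46.45
tcp_pos: [0.2717, 0.5531, 0.2541]
eef_rot: [180.0, -0.0, -78.2]
contact_force: [-0.0, 0.0, -0.3]
gripper_width: 0.088
```

```bash
python3 -c "
from h import *
s=cap('side');t=cap('top');st=get_state();print(st['tcp_pos'],st['contact_force'])
cv2.imwrite('pics/s31.png',s['bgr']);cv2.imwrite('pics/t31.png',t['bgr'])
crop(s,150,140,260,230,6,'s31c',[proj(s,(.4285,.3406,.004)),proj(s,(.4285,.3406,.064))]);crop(t,120,140,300,290,4,'t31c')"
```

```text
[0.27247754 0.55256902 0.25457198] [-0.4558606   0.72808956  0.57726329]
```

View pics/s31c.png

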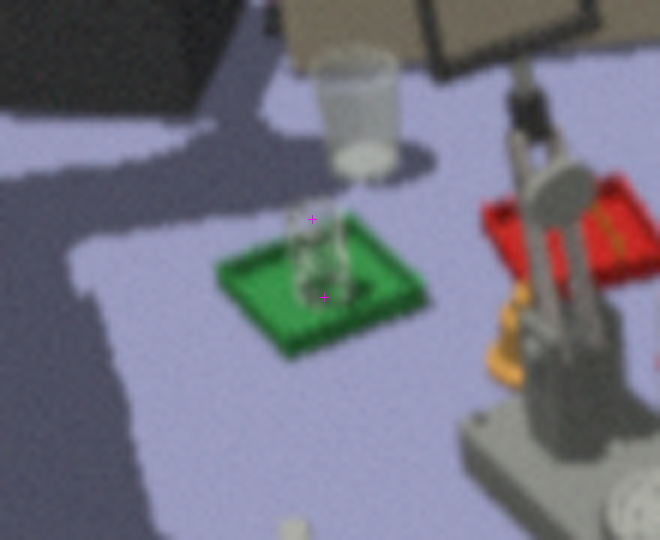

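View pics/t31c.png

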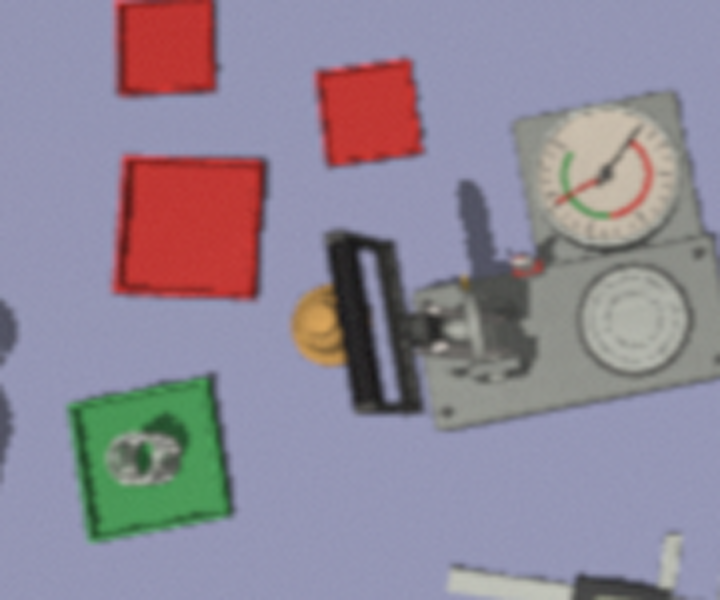

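View pics/s31.png

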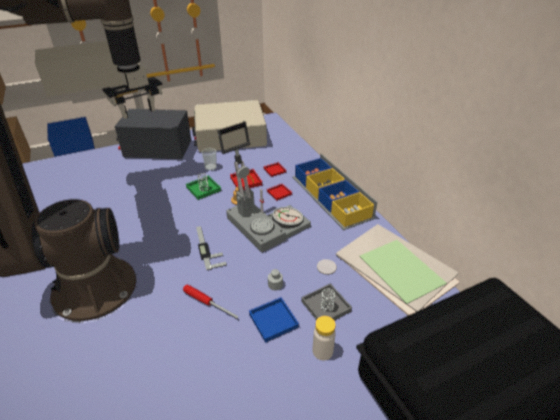

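The last pictures show:
- The tested spring stands upright in the green tray, with its top at crop (312,215) and its base at (323,297).
- The other spring stands in the grey tray at (328,297).
- The lever leans back and the peak hand is in the green.
- Nothing else has been disturbed, and the hand is clear of everything.

Handing in.

```bash
python3 -c "
from plant import close_job, get_state
print(get_state()['time_s'],close_job())"
```

```text
the job is handed in; nothing more can be done
46.55 None
```

The spring from the blue tray passed its test, with the peak hand at about 37 N (3.5 rad, in the green). It now stands upright in the green tray, and I handed the job in at 46.6 s of 72. No verdict was reported.

**Pressing:** I pressed the spring twice.
- **First press:** I gripped the lever bar and held with the pad at an estimated 89.8 mm and then 88.5 mm. The bar later turned out to roll between the finger pads, so I did not trust those heights.
- **Second press:** I pushed on top of the bar with shut fingers, which gives the height directly. I held about 0.8 s at a pad height of 88.75 mm.

**Last checks:**
- The tested spring is upright near the middle of the green tray.
- The other spring still stands in the grey tray.
- The lever leans back at about 1.8 rad, and the needle is back at zero.
- Nothing else on the bench looks moved, and the hand is clear of everything.

**What was uncertain:**
- **Mark height:** my estimates of the red marker ran from 87.6 to 90 mm, because the side camera is about 0.6 pixel off. I settled on 88–89 mm. At the second hold the yellow pointer merged with the red marker, but I could not measure the match to better than about 1 mm.
- **Dial reading:** the hand hid most of the dial while I held the lever, so the load comes from the peak hand read afterwards. It is the highest load over both presses.
- **Force on the way up:** the rolling bar put about 36 N on the fingers while I raised the lever the second time. I loosened the grip and pushed the lever back with the fingers loosely around the bar.

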